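# Refill the tip-out bin with heel tips

## Robot

A 6-joint arm with a two-finger parallel gripper is mounted at the origin on a cart in front of the work surface, level with it; the furniture and walls round the work are solid. World frame = base frame: x ahead of the robot, y to its left, z up, the work surface at z = 0. Lengths are in m, angles in rad, forces in N, time in s.
With the tool pointing down it reaches from about 0.425 to 0.95 m from the base axis. Payload 3.5 kg.
Tool frame: the origin (TCP) lies on the centre line of the jaws, within the pads' length; the fingertips stand tip_extent ahead of it and the grasp point (between the pads) lies 2 mm behind it (tip_extent is the distance from the TCP to the fingertips, in m); z points along the fingers, y is the direction in which the jaws open and shut (so a half turn about z gives the same grasp; the last joint's range is limited). The gripper opens to 85 mm and grips with 20 to 120 N. Pads are 22 mm wide; open, the fingers measure 114 mm over their backs; the gripper's body (76 mm by 85 mm) begins 54 mm behind the grasp point. The pads swing forward as they close: fully open they stand 13 mm farther back than shut.
Start: joints at [0.979, 0.286, 1.577, -0, 1.279, -0.15], TCP at [0.289, 0.61, 0.248] pointing down, gripper open.
Joint ranges: [-2.77, 2.77], [-0.9, 2.22], [0.21, 2.48], [-1.53, 4.67], [0.24, 2.81], [-2.84, 2.84]. Speed limits (rad/s): [2.79, 2.79, 3.14, 3.14, 3.14, 3.14].

## Interface

Orientations are given as a unit quaternion [x, y, z, w].
In Python, from plant import * gives the robot as it stands.
- The arm moves only by the shell command python3 -m crank 'ROWS' [FORCE]. ROWS is JSON, a list of rows, each a list of 7 numbers: the gripper's target within -1 to 1 (shut at 1, half-way at 0, fully open at -1), then the shift along the tool's x, y, z in cm, then the turn, a rotation vector about the tool's x, y, z in degrees. In form: [[fingers, tx, ty, tz, wx, wy, wz], ...]. A call has 1 to 5 rows; each row shifts and turns the commanded pose from where the row before left it, along the tool's axes as they then stand; what a row does not reach is not made up. A row lasts 1/10 s, in which the tool goes at most 50 mm and 8.59 degrees, less where a joint would pass 70% of its speed; a pose out of reach is approached as far as the arm can. A call is refused whole if a number of a shift passes 5 or a number of a turn 8.59, either way. A call with a gripper value outside its range is refused whole. The fingers move at their own pace and stop on an object; FORCE is the grip in N (left out, the last holds). Time passes only in rows, so rows that do not move let the fingers close. It gives the time, the measured TCP pose, the force and the opening at its end, in the units of the state.
- get_state(): the state, without advancing time (a new reading comes with each control period).
- read_camera(name): name is "scene" or "top" or "wrist"; returns a dict with "color" (400x640x3 uint8, red, green, blue), "vfov" (degrees; the focal length in pixels is half the picture's height over the tangent of half this angle, whatever the lens; pixels are square), "cx", "cy" (the principal point, pixels), "cam_to_world" (4x4, takes a point from camera to world coordinates). Camera axes: x right, y up, looking along -z (the intrinsics and any distortion apply to the point x, -y, -z); pixel columns grow to the right and rows downward; lengths in m; the calibration is good to about 2 mm. A picture is of the moment at which its call begins. There is no depth.
- sign_off(): hands the job in, once; it reports no verdict.
Trained networks look in the newest picture that a camera, given by its name, has taken for a name from the list of things; names that differ only in an ending like _2 or _b are one class to them, and where a whole thing is asked for, a point or a joint stands for the part that bears it (a point fixed in the world has none). Each returns a list of dicts, best first, with "p" (0 to 1); they miss things now and then, are a little off and sometimes report something else, mostly with a low value. They report only what shows in the picture. A call takes as long as a camera call.
- trace(thing, camera): "pixels" (400x640 bool, what is visible of it) and "location" ([column, row] in pixels, amid what is visible of it).
- place_of(thing, camera): "location" ([column, row] in pixels: a listed point, or the origin of a listed thing).
The state is a dict: "time": time; "qpos": joint angles; "dq": joint speeds; "joint_efforts": joint torques, N m; "eef_pos": TCP position; "tcp_rot": TCP orientation; "contact_force": force on the tool from outside, world axes, zero at the start; "wrist_torque": the same for the moment, N m; "opening": opening from 0.0 (shut) to 1.0 (fully open).
Only numpy, scipy, OpenCV 4.12 (cv2) and the standard library are available. Lean on these libraries where they do the work, as an engineer would, in place of code of your own. Each camera call takes 0.05 s, during which the arm holds its last target.

## Task

Put the new heel tips away: tip the bin that has a heel tip glued to its front right out, pour all six heel tips into it from the scoop cup, stand the empty cup upright on the counter again, and push the bin fully shut. Leave the other two bins shut and do not disturb the tape, the polish tin and the nippers.

Things in the scene. Friction and masses are not known exactly. Their poses are not given: they have to be found in the camera images.
- scoop: stainless scoop cup with a wooden handle, holding the heel tips at the start. Origin: centre of the underside of its flat floor (60 x 50 mm). +x to the pouring lip, z up. 51 mm wide outside, 47 inside; sheet 2 mm; back wall at x = -30, sides 47 mm high; from x = +30 a ramp rises at 28 degrees to the lip. Handle along x from -42 to -108 mm, 14 wide, 18 high. 0.15 kg empty
- scoop_grip (a point): middle of the scoop cup's handle, to be gripped across its 14 mm width (along y): 70 mm behind the cup's origin, 36 mm above the counter; axes as the scoop's
- scoop_lip (a point): middle of the edge of the scoop cup's pouring lip, 68 mm ahead of the cup's origin and 22 mm above its underside, 47 mm wide; axes as the scoop's
- bin_heel: fixed housing (76 wide, 100 deep, roof's top face 126 mm above the counter) of the tip-out bin with a heel tip glued to its front, one of a row of three 78 mm apart in any order. Origin: middle of its front plane at the bottom, 6 mm above the counter; x to the back, y to the left seen from the robot, z up
- tip_heel (a joint): angle of the bin with the heel tip on its front: 0 shut, 0.85 rad tipped out toward the robot against its stop. Hinge line: level, along the bin's width, 12 mm behind the shut front's face, 30 mm above the counter. Tipped past about 0.35 rad it falls open by itself, short of that it falls shut
- tip_heel_tab (a point): centre of that bin's finger tab, the part of its front panel that stands 29 mm above the roof: 42 mm wide, 8 mm thick, clear air behind it above the roof. Shut, it is 141 mm above the counter, 8 mm in front of and 111 mm above the hinge line. Axes turn with the bin; shut: x to the back, y along the width, z up
- tip_heel_floor (a point): front edge of that bin's inner floor, at the middle of its width, against the inside of the front panel. Inside, the bin is 67 mm wide, 75 mm front to back, front panel 105 mm high, back wall 43 mm high. Tipped out, the mouth in front of the roof is about 65 mm deep. Axes as the tab's
- tip_buckle (a joint): opening angle of the bin with a strap buckle glued to its front (0 shut, 0.85 rad tipped out); stays shut
- tip_stud (a joint): opening angle of the bin with a domed stud glued to its front (0 shut, 0.85 rad tipped out); stays shut
- tape_roll: bystander: roll of cream masking tape, 72 mm across, 19 mm high, lying flat; origin at the centre of its underside
- polish_tin: bystander: round black shoe-polish tin, 67 mm across, 24 mm high; origin at the centre of its underside
- nippers: bystander: blue-handled nippers, 163 x 49 x 12 mm, lying flat; origin at the centre of the underside
- tip0: heel tip (one of six alike): D-shaped black rubber pad 15 x 15 x 8 mm with a steel dowel 4 mm thick and 11 mm long standing on its back; origin at the centre of the pad's free face, z along the dowel; 13 g
- tip1: heel tip (one of six alike): D-shaped black rubber pad 15 x 15 x 8 mm with a steel dowel 4 mm thick and 11 mm long standing on its back; origin at the centre of the pad's free face, z along the dowel; 13 g
- tip2: heel tip (one of six alike): D-shaped black rubber pad 15 x 15 x 8 mm with a steel dowel 4 mm thick and 11 mm long standing on its back; origin at the centre of the pad's free face, z along the dowel; 13 g
- tip3: heel tip (one of six alike): D-shaped black rubber pad 15 x 15 x 8 mm with a steel dowel 4 mm thick and 11 mm long standing on its back; origin at the centre of the pad's free face, z along the dowel; 13 g
- tip4: heel tip (one of six alike): D-shaped black rubber pad 15 x 15 x 8 mm with a steel dowel 4 mm thick and 11 mm long standing on its back; origin at the centre of the pad's free face, z along the dowel; 13 g
- tip5: heel tip (one of six alike): D-shaped black rubber pad 15 x 15 x 8 mm with a steel dowel 4 mm thick and 11 mm long standing on its back; origin at the centre of the pad's free face, z along the dowel; 13 g

How it is judged:
On the way, in this order (a step that is already met when the one before it is completed fails the run):
1. the bin with the heel tip on its front is tipped out to its stop (value of joint tip_heel above 0.75 rad), for 0.2 s.
2. all six heel tips lie in that bin while it is tipped out (value of joint tip_heel above 0.6 rad and x of tip0 in the frame of tip_heel_floor between -0.004 and 0.08 m and y of tip0 in the frame of tip_heel_floor between -0.036 and 0.036 m and z of tip0 in the frame of tip_heel_floor between -0.004 and 0.085 m and x of tip1 in the frame of tip_heel_floor between -0.004 and 0.08 m and y of tip1 in the frame of tip_heel_floor between -0.036 and 0.036 m and z of tip1 in the frame of tip_heel_floor between -0.004 and 0.085 m and x of tip2 in the frame of tip_heel_floor between -0.004 and 0.08 m and y of tip2 in the frame of tip_heel_floor between -0.036 and 0.036 m and z of tip2 in the frame of tip_heel_floor between -0.004 and 0.085 m and x of tip3 in the frame of tip_heel_floor between -0.004 and 0.08 m and y of tip3 in the frame of tip_heel_floor between -0.036 and 0.036 m and z of tip3 in the frame of tip_heel_floor between -0.004 and 0.085 m and x of tip4 in the frame of tip_heel_floor between -0.004 and 0.08 m and y of tip4 in the frame of tip_heel_floor between -0.036 and 0.036 m and z of tip4 in the frame of tip_heel_floor between -0.004 and 0.085 m and x of tip5 in the frame of tip_heel_floor between -0.004 and 0.08 m and y of tip5 in the frame of tip_heel_floor between -0.036 and 0.036 m and z of tip5 in the frame of tip_heel_floor between -0.004 and 0.085 m), for 0.2 s.
At the end, for the whole second after the job is handed in: all six heel tips lie inside the bin with the heel tip on its front; that bin is shut (within 0.05 rad, about 5 mm at the tab), and so are the other two; the empty scoop cup stands upright (within 7 degrees) and still, flat on the counter (x of tip0 in the frame of tip_heel_floor between -0.004 and 0.08 m and y of tip0 in the frame of tip_heel_floor between -0.036 and 0.036 m and z of tip0 in the frame of tip_heel_floor between -0.004 and 0.085 m and x of tip1 in the frame of tip_heel_floor between -0.004 and 0.08 m and y of tip1 in the frame of tip_heel_floor between -0.036 and 0.036 m and z of tip1 in the frame of tip_heel_floor between -0.004 and 0.085 m and x of tip2 in the frame of tip_heel_floor between -0.004 and 0.08 m and y of tip2 in the frame of tip_heel_floor between -0.036 and 0.036 m and z of tip2 in the frame of tip_heel_floor between -0.004 and 0.085 m and x of tip3 in the frame of tip_heel_floor between -0.004 and 0.08 m and y of tip3 in the frame of tip_heel_floor between -0.036 and 0.036 m and z of tip3 in the frame of tip_heel_floor between -0.004 and 0.085 m and x of tip4 in the frame of tip_heel_floor between -0.004 and 0.08 m and y of tip4 in the frame of tip_heel_floor between -0.036 and 0.036 m and z of tip4 in the frame of tip_heel_floor between -0.004 and 0.085 m and x of tip5 in the frame of tip_heel_floor between -0.004 and 0.08 m and y of tip5 in the frame of tip_heel_floor between -0.036 and 0.036 m and z of tip5 in the frame of tip_heel_floor between -0.004 and 0.085 m and value of joint each of tip_heel, tip_buckle, tip_stud below 0.05 rad and angle between scoop's own z axis and vertical below 0.12 rad and height (world z) of scoop between -0.006 and 0.006 m and linear speed of scoop below 0.02 m/s); the robot touches nothing.
It fails at once if the roll of tape is moved more than 25 mm (distance of tape_roll from where it was at the start of the episode above 0.025 m).
It fails at once if the polish tin is moved more than 25 mm (distance of polish_tin from where it was at the start of the episode above 0.025 m).
It fails at once if the pair of nippers is moved more than 25 mm (distance of nippers from where it was at the start of the episode above 0.025 m).
It fails at once if the bin with the buckle is opened (value of joint tip_buckle above 0.3 rad).
It fails at once if the bin with the stud is opened (value of joint tip_stud above 0.3 rad).
It also fails if it takes over 70 s, if anything falls off the work surface, if the arm or the gripper's body presses on something with over 40 N, if the wrist force passes 120 N, or if a joint passes its speed limit or range.

## Working session

There is one attempt and no reset: what is moved stays moved. The work goes in short steps, Python scripts to look and compute and a shell command to move; the robot and the scene stay as the last step left them, time stands still between calls to the robot, and variables do not carry over. Pictures are saved under pics/ and viewed, and the job is handed in when it is done.

```bash
ls; mkdir -p pics; cat > h.py <<'E'
from plant import *
import numpy as np, cv2
from scipy.spatial.transform import Rotation as R
def save(name,fn,crop=None,scale=1):
    c=read_camera(name); im=c["color"][:,:,::-1].copy()
    if crop: im=im[crop[1]:crop[3],crop[0]:crop[2]]
    if scale!=1: im=cv2.resize(im,None,fx=scale,fy=scale,interpolation=cv2.INTER_CUBIC)
    cv2.imwrite("pics/"+fn+".png",im); return c
def ray(c,px):
    f=c["color"].shape[0]/2/np.tan(np.radians(c["vfov"])/2)
    T=np.array(c["cam_to_world"]); d=np.array([(px[0]-c["cx"])/f,-(px[1]-c["cy"])/f,-1.])
    return T[:3,3],T[:3,:3]@d
def atz(c,px,z):
    o,d=ray(c,px); return o+d*(z-o[2])/d[2]
def proj(c,P):
    T=np.array(c["cam_to_world"]);f=c["color"].shape[0]/2/np.tan(np.radians(c["vfov"])/2)
    p=T[:3,:3].T@(np.array(P)-T[:3,3]); return np.array([c["cx"]-f*p[0]/p[2],c["cy"]+f*p[1]/p[2]])
E
python3 - <<'E'
from h import *
for n in ["scene","top","wrist"]:
    c=save(n,n+"0"); print(n,[k for k in c],c["vfov"],c["cx"],c["cy"],np.round(c["cam_to_world"],3).tolist())
s=get_state();print(s)
for t in ["scoop","scoop_grip","scoop_lip","bin_heel","tip_heel_tab","tip_heel","tape_roll","polish_tin","nippers"]:
  for cam in ["scene","top"]:
    try:
        r=place_of(t,cam); print(t,cam,[(np.round(x["location"],1).tolist(),round(x["p"],2)) for x in r[:3]])
    except Exception as e: print(t,cam,e)
E
```

```text
pics
scene ['color', 'vfov', 'cx', 'cy', 'cam_to_world'] 45.49124106015957 325.3008165958421 202.06996158886466 [[0.776, 0.326, -0.541, -0.022], [-0.631, 0.421, -0.652, -0.471], [0.015, 0.847, 0.532, 0.636], [0.0, 0.0, 0.0, 1.0]]
top ['color', 'vfov', 'cx', 'cy', 'cam_to_world'] 43.07756860857568 327.11076556463314 196.050691336064 [[-0.019, 0.996, -0.089, 0.453], [-1.0, -0.018, 0.012, 0.185], [0.01, 0.089, 0.996, 1.232], [0.0, 0.0, 0.0, 1.0]]
wrist ['color', 'vfov', 'cx', 'cy', 'cam_to_world'] 71.97726526144746 318.45735530403596 199.5429077692719 [[0.429, -0.857, -0.287, 0.215], [0.903, 0.406, 0.139, 0.645], [-0.002, -0.319, 0.948, 0.373], [0.0, 0.0, 0.0, 1.0]]
{'time': 0.15, 'qpos': array([ 9.79017413e-01,  2.87000496e-01,  1.57782728e+00,  2.55943620e-05,
        1.27859309e+00, -1.50011267e-01]), 'dq': array([-0.00115813, -0.00209829, -0.00470898, -0.00041292, -0.00046108,
        0.00133302]), 'joint_efforts': array([-3.45459648e-04, -4.06603754e+01, -2.93138856e+01, -2.17009656e-04,
        3.94652525e-03, -1.06123306e-05]), 'eef_pos': array([0.2882971 , 0.60981428, 0.24724663
[... 590 characters left out ...]
22.6, 175.1], 0.85)]
tip_heel_tab scene [([362.2, 168.9], 0.81)]
tip_heel_tab top [([316.1, 163.7], 0.78), ([368.0, 247.2], 0.25)]
tip_heel scene it knows: bin_heel, nippers, polish_tin, scoop, scoop_grip, scoop_lip, tape_roll, tip, tip_heel_floor, tip_heel_tab
tip_heel top it knows: bin_heel, nippers, polish_tin, scoop, scoop_grip, scoop_lip, tape_roll, tip, tip_heel_floor, tip_heel_tab
tape_roll scene [([231.7, 204.4], 0.72)]
tape_roll top [([210.2, 245.4], 0.64)]
polish_tin scene [([271.5, 195.0], 0.74), ([358.1, 224.0], 0.71), ([322.3, 284.5], 0.18)]
polish_tin top [([229.9, 209.2], 0.81), ([339.7, 241.7], 0.65)]
nippers scene [([244.0, 223.7], 0.91)]
nippers top [([254.5, 261.7], 0.75)]
```

View pics/scene0.png

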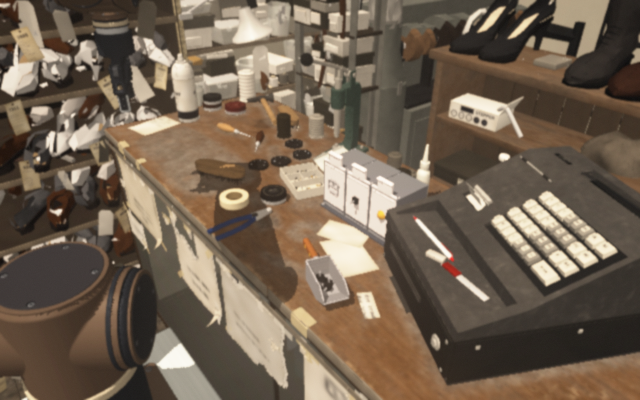

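View pics/top0.png

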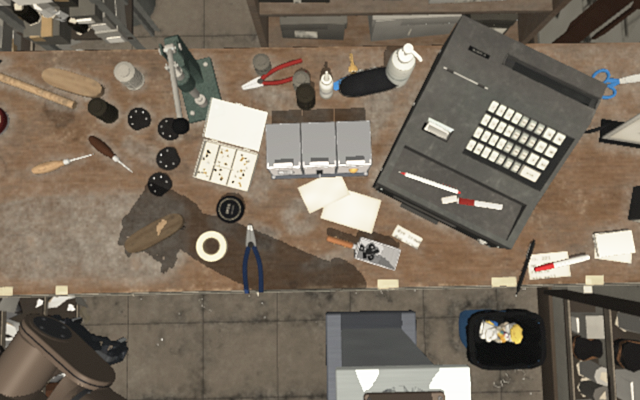

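View pics/wrist0.png

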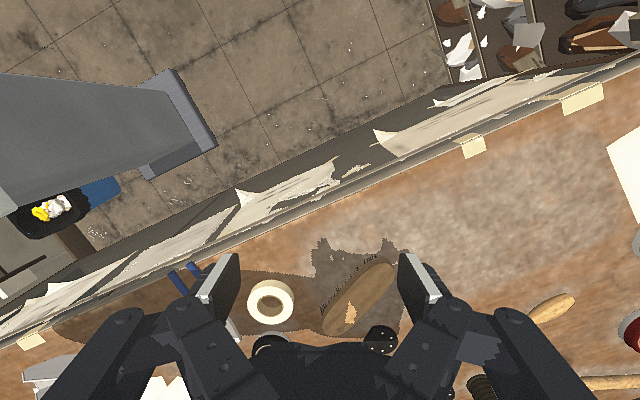

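```bash
python3 - <<'E'
from h import *
c=read_camera("top"); d=read_camera("scene")
def tri(a,b):
    o1,d1=ray(c,a);o2,d2=ray(d,b);d1/=np.linalg.norm(d1);d2/=np.linalg.norm(d2)
    A=np.array([d1,-d2]).T;t=np.linalg.lstsq(A,o2-o1,rcond=None)[0];p,q=o1+t[0]*d1,o2+t[1]*d2
    return np.round((p+q)/2,4),round(np.linalg.norm(p-q),4)
print("grip",tri([342.6,242.9],[311.7,252.3]),atz(c,[342.6,242.9],.036),atz(d,[311.7,252.3],.036))
print("lip",tri([399.2,260.1],[336.4,300.3]),atz(c,[399.2,260.1],.022),atz(d,[336.4,300.3],.022))
print("scoop",atz(c,[368.9,252.3],0),atz(d,[322,282],0))
print("bin",tri([322.6,175.1],[355.9,224.8]),atz(c,[322.6,175.1],.006))
print("tab",tri([316.1,163.7],[362.2,168.9]),atz(c,[316.1,163.7],.141))
for n,a in [("tape",[210,245]),("tin",[230,209]),("nip",[254,262])]: print(n,atz(c,a,.0))
E
```

```text
grip (array([0.4482, 0.1363, 0.032 ]), np.float64(0.0004)) [0.44804575 0.13656532 0.036     ] [0.44521165 0.13218825 0.036     ]
lip (array([0.404 , 0.0038, 0.0255]), np.float64(0.0024)) [0.40475525 0.00255047 0.022     ] [0.40538204 0.00722838 0.022     ]
scoop [0.42403834 0.0720033  0.        ] [0.43142715 0.08111543 0.        ]
bin (array([0.613 , 0.1809, 0.0052]), np.float64(0.0012)) [0.61335453 0.18048507 0.006     ]
tab (array([0.6244, 0.1913, 0.143 ]), np.float64(0.0099)) [0.6208964  0.19461035 0.141     ]
tape [0.44903807 0.45535284 0.        ]
tin [0.5351941  0.40697189 0.        ]
nip [0.40622124 0.34957506 0.        ]
```

```bash
python3 - <<'E'
from h import *
c=save("scene","s1",(290,130,450,330),3.0)
c=save("top","t1",(250,100,420,290),3.0)
E
```

```text
(no output)
```

View pics/s1.png

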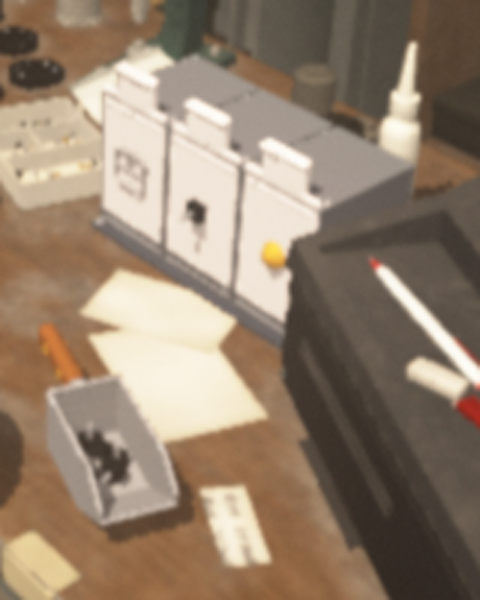

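View pics/t1.png

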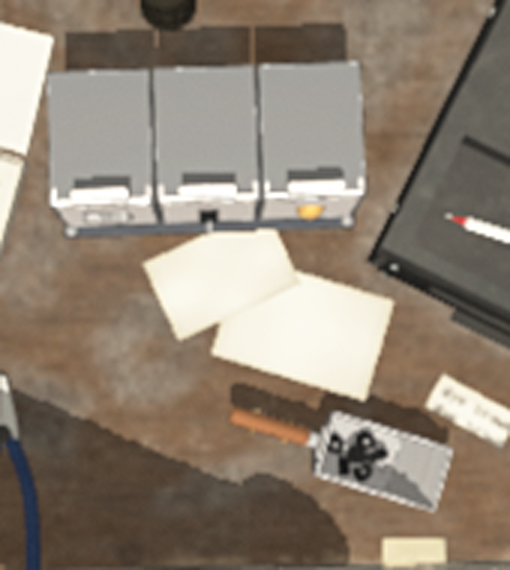

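```bash
python3 - <<'E'
from h import *
c=read_camera("top")
f=lambda u,v:[250+u/3,100+v/3]
for n,p,z in [("backL",f(48,72),.126),("backR",f(358,62),.126),("frontL",f(52,195),.126),("frontR",f(362,186),.126),("d1b",f(154,68),.126),("d2b",f(258,65),.126),("baseL",f(70,233),.006),("baseR",f(352,222),.006),("tabM",f(205,188),.155),("tabL",f(102,191),.155),("tabR",f(316,184),.155),("heelglued",f(208,217),.07)]:
    print(n,np.round(atz(c,p,z),4))
E
```

```text
backL [0.714  0.3042 0.126 ]
backR [0.7176 0.0748 0.126 ]
frontL [0.6222 0.302  0.126 ]
frontR [0.6249 0.0744 0.126 ]
d1b [0.7157 0.2259 0.126 ]
d2b [0.7166 0.1489 0.126 ]
baseL [0.6092 0.3005 0.006 ]
baseR [0.6141 0.0713 0.006 ]
tabM [0.6209 0.1897 0.155 ]
tabL [0.62   0.2633 0.155 ]
tabR [0.6224 0.1102 0.155 ]
heelglued [0.6116 0.1881 0.07  ]
```

```bash
cat >> h.py <<'E'
def rows(pos,rot,P0=None,R0=None,g=None,maxmm=40,maxdeg=8.0,n=None):
    """per-row steps from the current pose to target; rot = Rotation"""
    s=get_state(); p=np.array(s["eef_pos"]) if P0 is None else np.array(P0); r=R.from_quat(s["tcp_rot"]) if R0 is None else R0
    w=(r.inv()*rot).as_rotvec(degrees=True); d=np.array(pos)-p
    if n is None: n=int(max(1,np.ceil(np.linalg.norm(d)*1000/maxmm),np.ceil(np.abs(w).max()/maxdeg),np.ceil(np.linalg.norm(w)/8.5)))
    print("n",n,"dist",np.round(d,4),"turn",np.round(w,2))
    rr=r
    for i in range(n):
        t=rr.inv().apply(d/n)*100; print(np.round(np.r_[t,w/n],2).tolist()); rr=rr*R.from_rotvec(w/n,degrees=True)
def axes(x,z):
    z=np.array(z,float);z/=np.linalg.norm(z);x=np.array(x,float);x-=z*(x@z);x/=np.linalg.norm(x)
    return R.from_matrix(np.array([x,np.cross(z,x),z]).T)
YB=np.radians(0.9)
DOWN=R.from_euler("z",YB)*R.from_quat([0,1,0,0])
E
python3 - <<'E'
import plant; print([k for k in dir(plant) if not k.startswith("__")])
from h import *
try: print(tip_extent)
except Exception as e: print(e)
rows([.645,.187,.247],DOWN)
E
```

```text
['Unreachable', 'get_state', 'place_of', 'read_camera', 'sign_off', 'tip_extent', 'trace']
0.017
n 14 dist [ 0.3564 -0.4232 -0.0013] turn [ -0.     0.   -26.21]
[-3.59, -1.64, 0.01, -0.0, 0.0, -1.87]
[-3.54, -1.76, 0.01, -0.0, 0.0, -1.87]
[-3.48, -1.88, 0.01, -0.0, 0.0, -1.87]
[-3.42, -1.99, 0.01, -0.0, 0.0, -1.87]
[-3.35, -2.1, 0.01, -0.0, 0.0, -1.87]
[-3.28, -2.21, 0.01, -0.0, 0.0, -1.87]
[-3.2, -2.31, 0.01, -0.0, 0.0, -1.87]
[-3.13, -2.42, 0.01, -0.0, 0.0, -1.87]
[-3.05, -2.52, 0.01, -0.0, 0.0, -1.87]
[-2.96, -2.62, 0.01, -0.0, 0.0, -1.87]
[-2.88, -2.71, 0.01, -0.0, 0.0, -1.87]
[-2.79, -2.8, 0.01, -0.0, 0.0, -1.87]
[-2.69, -2.89, 0.01, -0.0, 0.0, -1.87]
[-2.6, -2.98, 0.01, -0.0, 0.0, -1.87]
```

```bash
python3 -m crank '[[1,-3.6,-1.6,0,0,0,-1.9],[1,-3.5,-1.8,0,0,0,-1.9],[1,-3.5,-1.9,0,0,0,-1.9],[1,-3.4,-2,0,0,0,-1.9],[1,-3.3,-2.1,0,0,0,-1.9]]' 40; python3 -m crank '[[1,-3.3,-2.2,0,0,0,-1.9],[1,-3.2,-2.3,0,0,0,-1.9],[1,-3.1,-2.4,0,0,0,-1.9],[1,-3,-2.5,0,0,0,-1.9],[1,-3,-2.6,0,0,0,-1.9]]'; python3 - <<'E'
from h import *
rows([.645,.187,.247],DOWN)
print(get_state()["qpos"])
E
```

```text
time: 1.7
eef_pos: [0.416, 0.4579, 0.2485]
tcp_rot: [0.137, 0.991, 0.0, 0.0]
contact_force: [0.2, -0.5, 0.7]
opening: 0.145
time: 2.2
eef_pos: [0.5438, 0.3078, 0.2486]
tcp_rot: [0.054, 0.999, 0.0, 0.0]
contact_force: [0.3, 0.6, 0.7]
opening: -0.0
n 4 dist [ 0.1012 -0.1208 -0.0016] turn [ 0.01  0.02 -7.13]
[-2.84, -2.73, 0.04, 0.0, 0.01, -1.78]
[-2.76, -2.81, 0.04, 0.0, 0.01, -1.78]
[-2.67, -2.9, 0.04, 0.0, 0.01, -1.78]
[-2.58, -2.98, 0.04, 0.0, 0.01, -1.78]
[ 3.52836620e-01  1.77145628e-01  1.70596691e+00  9.39541853e-05
  1.25803922e+00 -1.10917630e+00]
```

```bash
python3 -m crank '[[1,-2.8,-2.7,0,0,0,-1.8],[1,-2.7,-2.8,0,0,0,-1.8],[1,-2.6,-2.9,0,0,0,-1.8],[1,-2.5,-2.9,0,0,0,-1.8],[1,0,0,0,0,0,0]]'; python3 - <<'E'
from h import *
rows([.645,.187,.247],DOWN)
print(get_state()["qpos"])
c=save("scene","s2",(290,60,450,260),3);c=save("wrist","w2")
s=get_state();print([proj(c,p) for p in ([.619,.187,.155],[.619,.187,.126],[.645,.187,.13])])
for cam in ("wrist","scene"): print([(x["location"],x["p"]) for x in place_of("tip_heel_tab",cam)])
E
```

```text
time: 2.7
eef_pos: [0.6442, 0.1855, 0.2482]
tcp_rot: [-0.005, 1.0, -0.001, 0.001]
contact_force: [0.1, -0.3, 0.1]
opening: 0.0
n 1 dist [ 0.0008  0.0015 -0.0012] turn [-0.07  0.07 -0.28]
[-0.08, 0.15, 0.12, -0.07, 0.07, -0.28]
[ 1.29836490e-01  2.75982952e-01  1.58963954e+00 -1.49915992e-03
  1.27491139e+00 -1.45137024e+00]
[array([318.93007641, 181.18547127]), array([318.88701947, 173.1354296 ]), array([318.58461039, 201.22375711])]
[([321.2, 181.4], 0.79)]
[([357.7, 171.1], 0.82)]
```

View pics/w2.png

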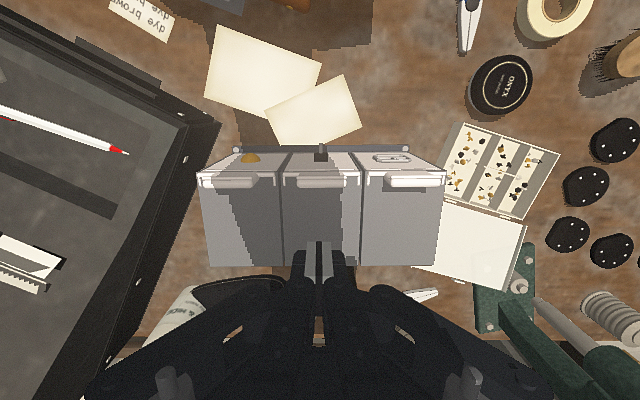

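View pics/s2.png

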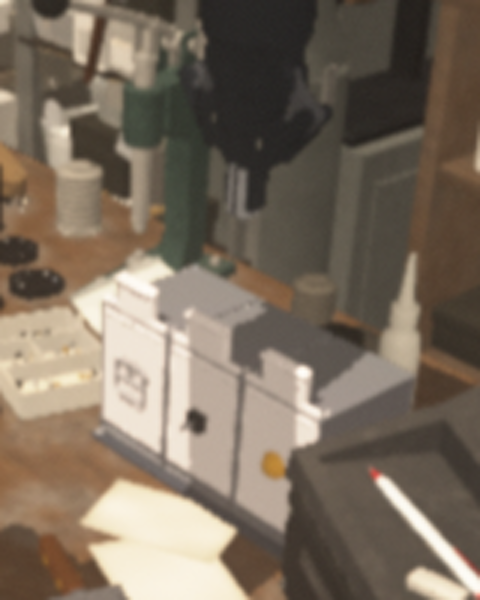

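```bash
python3 - <<'E'
from h import *
c=save("wrist","w3",(270,140,370,320),3)
for p in ([320,176],[320,182],[320,188]): print(atz(c,p,.155))
E
```

```text
[0.61287131 0.19054929 0.155     ]
[0.61793604 0.19063362 0.155     ]
[0.62307394 0.19071916 0.155     ]
```

View pics/w3.png

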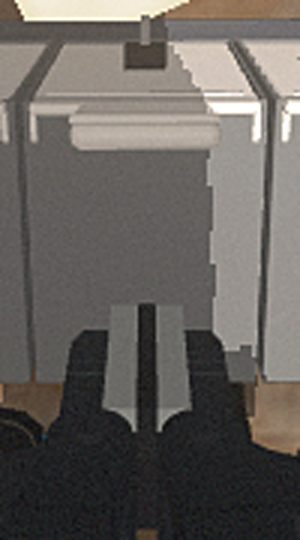

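```bash
python3 -m crank '[[1,0,0.2,3,0,0,0],[1,0,0,3,0,0,0],[1,0,0,2,0,0,0],[1,0,0,1.9,0,0,0],[1,0,0,0,0,0,0]]';  python3 -m crank '[[1,1,0,0,0,0,0],[1,1,0,0,0,0,0],[1,1,0,0,0,0,0],[1,1,0,0,0,0,0]]'; python3 - <<'E'
from h import *
c=save("scene","s4",(290,60,450,260),3)
E
```

```text
time: 3.45
eef_pos: [0.6387, 0.1926, 0.1456]
tcp_rot: [-0.009, 1.0, -0.0, -0.003]
contact_force: [-0.3, 0.3, -0.8]
opening: 0.0
time: 3.85
eef_pos: [0.601, 0.1912, 0.1507]
tcp_rot: [-0.008, 1.0, 0.0, 0.001]
contact_force: [-0.0, 0.1, -0.3]
opening: 0.001
```

View pics/s4.png

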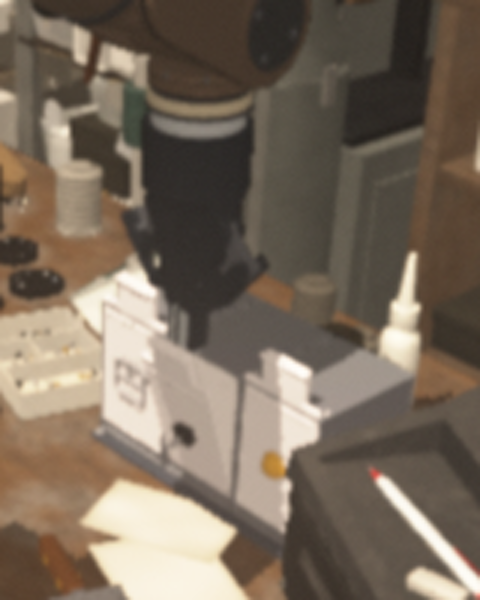

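```bash
python3 -m crank '[[1,1,0,0,0,0,0],[1,1,0,0,0,0,0],[1,1,0,0,0,0,0],[1,0.5,0,0,0,0,0],[1,0,0,0,0,0,0]]'; python3 -m crank '[[1,0,0,-2,0,0,0],[1,0,0,-4,0,0,0],[1,0,0,-4,0,0,0],[1,0,0,-3,0,0,0],[1,0,0,0,0,0,0]]';python3 - <<'E'
from h import *
c=save("wrist","w5");c=save("top","t5",(250,100,420,290),3); c=save("scene","s5",(290,60,450,260),3)
E
```

```text
time: 4.4
eef_pos: [0.5658, 0.1904, 0.1492]
tcp_rot: [-0.008, 1.0, -0.0, -0.0]
contact_force: [1.0, 0.4, 0.4]
opening: 0.002
time: 4.9
eef_pos: [0.5695, 0.1908, 0.2862]
tcp_rot: [-0.008, 1.0, 0.001, 0.006]
contact_force: [0.1, -0.1, 0.2]
opening: -0.001
```

View pics/s5.png

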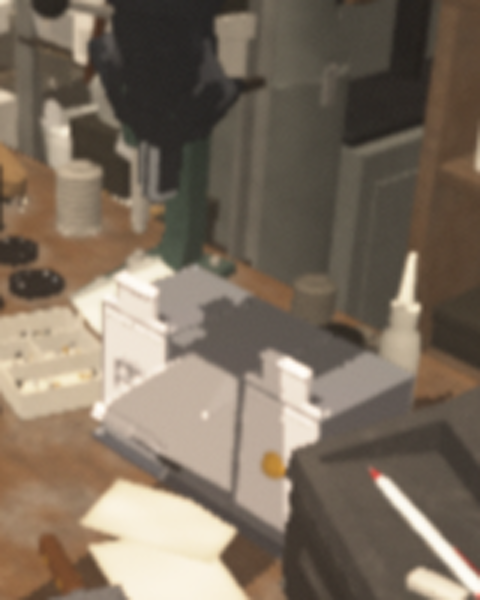

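View pics/w5.png

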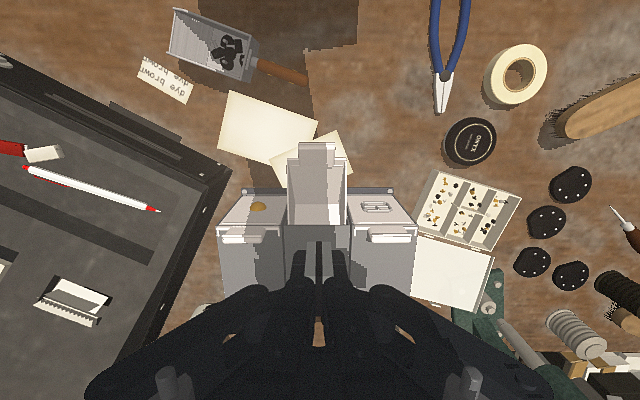

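```bash
cat >> h.py <<'E'
def tri(obs):
    A=[];b=[]
    for c,px in obs:
        o,d=ray(c,px);d=d/np.linalg.norm(d);M=np.eye(3)-np.outer(d,d);A.append(M);b.append(M@o)
    x=np.linalg.lstsq(np.vstack(A),np.hstack(b),rcond=None)[0]
    return x,[np.linalg.norm(m@x-bb) for m,bb in zip(A,b)]
E
python3 - <<'E'
from h import *
C={n:read_camera(n) for n in ("wrist","top","scene")}
for t in ("tip_heel_tab","tip_heel_floor","scoop_grip","scoop_lip","scoop"):
    obs=[];z={"scoop_grip":.036,"scoop_lip":.022,"scoop":0,"tip_heel_tab":.097}.get(t,.03)
    for n in C:
        r=place_of(t,n)
        if r:
            r=r[0];obs.append((C[n],r["location"]));print(t,n,np.round(r["location"],1),round(r["p"],2),np.round(atz(C[n],r["location"],z),4))
    if len(obs)>1: x,e=tri(obs);print(" tri",np.round(x,4),np.round(e,4))
for P in ([.538,.189,.097],): print([proj(C[n],P) for n in C])
E
```

```text
tip_heel_tab wrist [316.7 160.5] 0.93 [0.5416 0.1872 0.097 ]
tip_heel_tab top [318.5 202.5] 0.72 [0.5396 0.1911 0.097 ]
tip_heel_tab scene [330.  199.4] 0.86 [0.5403 0.1909 0.097 ]
 tri [0.5401 0.1894 0.0981] [0.0025 0.0018 0.0009]
tip_heel_floor wrist [318.1 207.9] 0.8 [0.6231 0.1898 0.03  ]
tip_heel_floor scene [357.1 216. ] 0.8 [0.6133 0.1799 0.03  ]
 tri [0.6256 0.1906 0.0198] [0.0014 0.0014]
scoop_grip wrist [278.9  77.6] 0.97 [0.451  0.1392 0.036 ]
scoop_grip scene [310.4 251.5] 0.82 [0.4447 0.1359 0.036 ]
 tri [0.4494 0.1395 0.0315] [0.0015 0.0015]
scoop_lip wrist [229.  71.] 0.31 [0.4429 0.0744 0.022 ]
scoop_lip top [399.7 260.4] 0.87 [0.404  0.0014 0.022 ]
scoop_lip scene [337.1 298.6] 0.82 [0.4092 0.0098 0.022 ]
 tri [ 0.4233  0.0301 -0.011 ] [0.0362 0.039  0.0077]
scoop wrist [233.8  63.5] 0.8 [0.4313 0.075  0.    ]
scoop top [369.3 248.2] 0.9 [0.4339 0.0708 0.    ]
scoop scene [324.5 284.8] 0.88 [0.4302 0.0717 0.    ]
 tri [ 0.4321  0.0728 -0.0021] [0.002  0.0028 0.0008]
[array([318.32789383, 157.31869495]), array([319.47061191, 203.20913409]), array([329.76237026, 200.11730037])]
```

```bash
cat >> h.py <<'E'
H=np.radians(-107.5); SX=np.array([np.cos(H),np.sin(H),0]); SZ=np.array([0,0,1.])
G=np.array([.449,.138,.036])
a0=np.radians(30)
def gripR(sx=SX,sz=SZ,a=a0): return axes(-np.cos(a)*sx-np.sin(a)*sz, np.sin(a)*sx-np.cos(a)*sz)
E
python3 - <<'E'
from h import *
r=gripR(); z=r.apply([0,0,1]); print(z)
rows(G-.12*z,r)
E
```

```text
[-0.1503529  -0.47685848 -0.8660254 ]
n 14 dist [-0.0996  0.0048 -0.1395] turn [ 28.29 -20.4  105.56]
[0.71, 0.05, 1.0, 2.02, -1.46, 7.54]
[0.74, -0.02, 0.98, 2.02, -1.46, 7.54]
[0.76, -0.08, 0.96, 2.02, -1.46, 7.54]
[0.77, -0.15, 0.94, 2.02, -1.46, 7.54]
[0.77, -0.21, 0.93, 2.02, -1.46, 7.54]
[0.76, -0.28, 0.92, 2.02, -1.46, 7.54]
[0.74, -0.35, 0.91, 2.02, -1.46, 7.54]
[0.71, -0.41, 0.91, 2.02, -1.46, 7.54]
[0.68, -0.47, 0.91, 2.02, -1.46, 7.54]
[0.63, -0.53, 0.91, 2.02, -1.46, 7.54]
[0.59, -0.57, 0.91, 2.02, -1.46, 7.54]
[0.53, -0.61, 0.92, 2.02, -1.46, 7.54]
[0.47, -0.65, 0.93, 2.02, -1.46, 7.54]
[0.41, -0.67, 0.94, 2.02, -1.46, 7.54]
```

```bash
python3 -m crank '[[0,0.8,0,0.5,2,-1.5,7.5],[0,0.8,0,0.5,2,-1.5,7.5],[0,0.8,-0.1,0.6,2,-1.5,7.5],[0,0.8,-0.2,0.8,2,-1.5,7.5],[0,0.8,-0.2,0.9,2,-1.5,7.5]]' 40;python3 -m crank '[[0,0.8,-0.3,1,2,-1.5,7.5],[0,0.7,-0.4,1,2,-1.5,7.5],[0,0.7,-0.4,1,2,-1.5,7.5],[0,0.7,-0.5,1,2,-1.5,7.5],[0,0.6,-0.5,1,2,-1.5,7.5]]';python3 -m crank '[[0,0.6,-0.6,0.9,2,-1.5,7.5],[0,0.5,-0.6,0.9,2,-1.5,7.5],[0,0.5,-0.6,0.9,2,-1.5,7.5],[0,0.4,-0.6,0.9,2,-1.5,7.5],[0,0,0,0,0,0,0]]'
python3 - <<'E'
from h import *
r=gripR(); z=r.apply([0,0,1]); print(get_state()["qpos"])
rows(G-.12*z,r)
c=save("wrist","w6")
for t in ("scoop_grip","scoop","scoop_lip"): print(t,[(x["location"],x["p"]) for x in place_of(t,"wrist")])
print(proj(c,G),proj(c,G+.07*SX-[0,0,.036]),proj(c,G+.138*SX-[0,0,.014]),proj(c,G-.038*SX+[0,0,.009]),proj(c,G+.028*SX+[0,0,.009]))
E
```

```text
time: 6.45
eef_pos: [0.5278, 0.1924, 0.2447]
tcp_rot: [0.316, 0.943, -0.085, 0.066]
contact_force: [0.1, -1.1, 1.0]
opening: 0.5
time: 6.95
eef_pos: [0.4921, 0.192, 0.1901]
tcp_rot: [0.6, 0.774, -0.16, 0.123]
contact_force: [0.2, 0.1, 0.3]
opening: 0.496
time: 7.45
eef_pos: [0.4645, 0.193, 0.1493]
tcp_rot: [0.775, 0.575, -0.209, 0.157]
contact_force: [0.7, 0.1, 0.8]
opening: 0.5
[ 0.37662056  0.23008732  1.9009463  -0.41678347  1.37361467  0.82979021]
n 1 dist [ 0.0026  0.0022 -0.0094] turn [0.53 0.26 0.48]
[0.72, 0.18, 0.67, 0.53, 0.26, 0.48]
scoop_grip [([317.7, 248.8], 0.65), ([319.4, 189.1], 0.61)]
scoop [([318.8, 207.6], 0.9)]
scoop_lip [([318.9, 249.7], 0.77)]
[318.79351827 188.26277656] [317.98919915 206.14566694] [317.56186539 250.37118987] [319.38153718 164.6085774 ] [318.51153563 213.81856908]
```

View pics/w6.png

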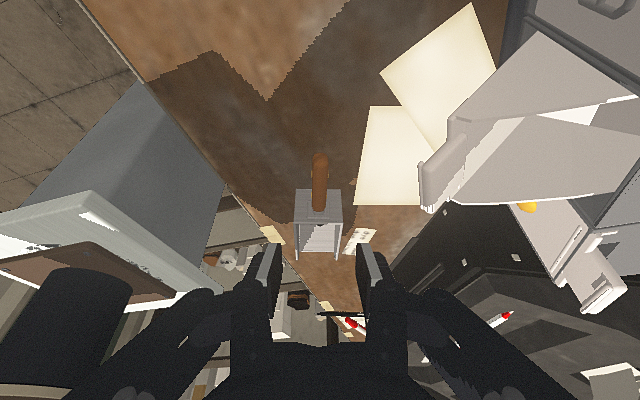

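```bash
python3 -m crank '[[0,0.7,0.2,0.7,0.5,0.3,0.5],[0,0,0,3,0,0,0],[0,0,0,3,0,0,0],[0,0,0,3,0,0,0],[0,0,0,0,0,0,0]]'
python3 - <<'E'
from h import *
r=gripR(); z=r.apply([0,0,1])
rows(G+.002*z,r)
c=save("wrist","w7")
for t in ("scoop_grip","scoop","scoop_lip"): print(t,[(x["location"],x["p"]) for x in place_of(t,"wrist")])
print(proj(c,G),proj(c,G+.07*SX-[0,0,.036]),proj(c,G+.138*SX-[0,0,.014]))
E
```

```text
time: 8.15
eef_pos: [0.4517, 0.1503, 0.06]
tcp_rot: [0.779, 0.571, -0.211, 0.152]
contact_force: [-0.6, 1.0, -0.8]
opening: 0.499
n 1 dist [-0.003  -0.0132 -0.0257] turn [-0.24  0.09 -0.01]
[0.12, 0.13, 2.9, -0.24, 0.09, -0.01]
scoop_grip [([322.8, 242.6], 0.76), ([590.1, 291.5], 0.46)]
scoop [([323.1, 253.7], 0.58)]
scoop_lip [([319.9, 302.4], 0.88)]
[319.83071834 243.51510368] [319.7960174  251.26300679] [319.77218424 304.21889804]
```

View pics/w7.png

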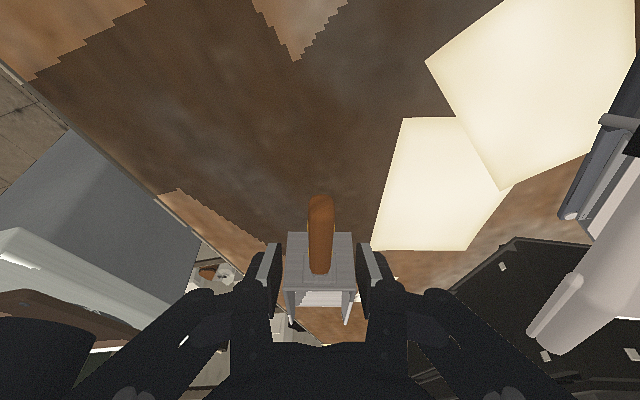

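```bash
python3 -m crank '[[0,0.1,0.1,1.5,-0.2,0,0],[0,0,0,1.4,0,0,0],[0,0,0,0,0,0,0],[1,0,0,0,0,0,0],[1,0,0,0,0,0,0]]' 60; python3 -m crank '[[1,0,0,0,0,0,0],[1,0,0,0,0,0,0]]'
python3 - <<'E'
from h import *
r=gripR(); z=r.apply([0,0,1])
rows(G+.002*z,r)
c=save("wrist","w8")
E
```

```text
time: 8.85
eef_pos: [0.4532, 0.1397, 0.039]
tcp_rot: [0.78, 0.571, -0.204, 0.155]
contact_force: [-5.0, 4.1, 3.6]
opening: 0.173
time: 9.05
eef_pos: [0.4531, 0.1395, 0.0391]
tcp_rot: [0.78, 0.571, -0.205, 0.155]
contact_force: [-1.0, 2.9, 6.2]
opening: 0.149
n 1 dist [-0.0044 -0.0024 -0.0049] turn [ 0.46 -0.21 -0.18]
[-0.07, -0.35, 0.6, 0.46, -0.21, -0.18]
```

View pics/w8.png

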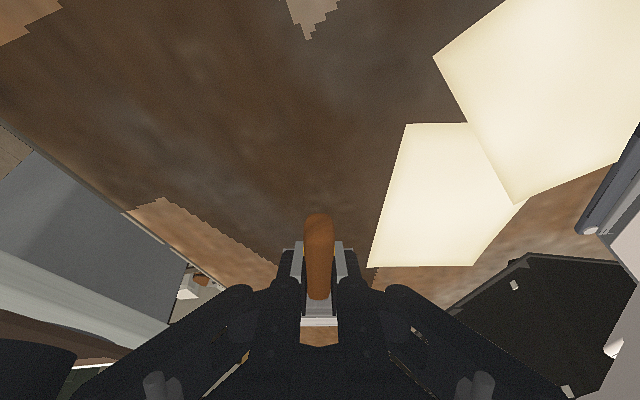

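```bash
python3 -m crank '[[1,0,0,0,0,0,0],[1,-0.2,0,-0.35,0,0,0],[1,-0.5,0,-0.87,0,0,0],[1,-0.5,0,-0.87,0,0,0],[1,-0.3,0,-0.5,0,0,0]]' 100; python3 - <<'E'
from h import *
print(get_state()["contact_force"]); c=save("scene","s9",(270,180,430,380),3); c=save("top","t9",(290,180,450,290),4)
E
```

```text
time: 9.6
eef_pos: [0.4522, 0.1389, 0.0689]
tcp_rot: [0.78, 0.571, -0.205, 0.155]
contact_force: [-0.3, -0.6, -1.6]
opening: 0.143
[-0.26585175 -0.58203644 -1.60234741]
```

View pics/s9.png

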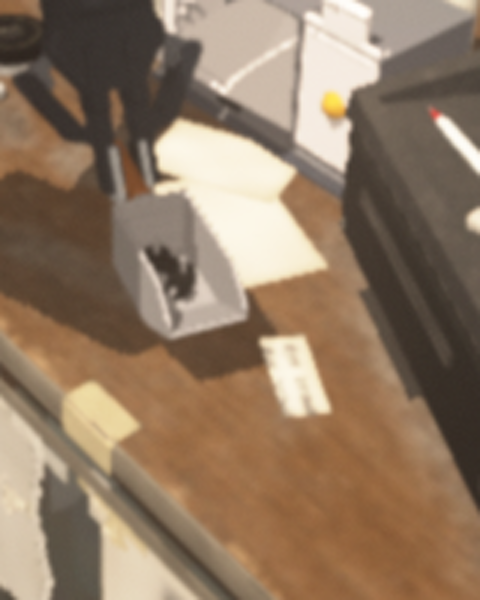

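View pics/t9.png

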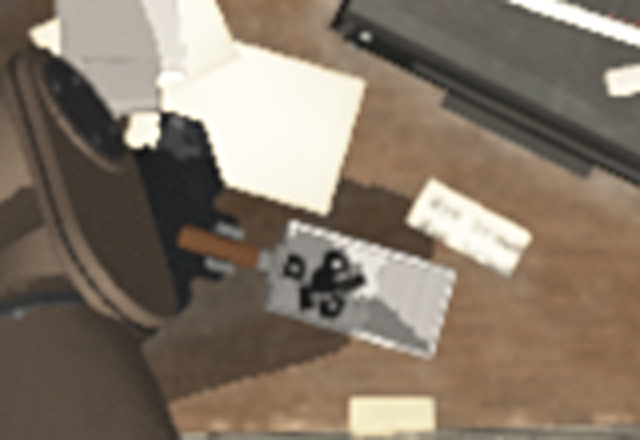

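```bash
python3 -m crank '[[1,-0.5,0,-0.87,0,0,0],[1,-1,0,-1.73,0,0,0],[1,-1.5,0,-2.6,0,0,0],[1,-1.5,0,-2.6,0,0,0],[1,-1.5,0,-2.6,0,0,0]]'; python3 -m crank '[[1,-1,0,-1.73,0,0,0],[1,-0.5,0,-0.87,0,0,0],[1,0,0,0,0,0,0]]'; python3 - <<'E'
from h import *
s=get_state();print(s["qpos"])
r=R.from_quat(s["tcp_rot"]); r2=R.from_euler("z",np.radians(108.4))*r
rows([.42,.19,.22],r2,n=22)
E
```

```text
time: 10.2
eef_pos: [0.4504, 0.1387, 0.189]
tcp_rot: [0.779, 0.571, -0.206, 0.155]
contact_force: [1.2, -0.7, -1.9]
opening: 0.141
time: 10.5
eef_pos: [0.4512, 0.139, 0.2193]
tcp_rot: [0.78, 0.571, -0.204, 0.155]
contact_force: [-0.9, -0.0, -2.2]
opening: 0.141
[ 0.28962682  0.05741039  1.95170074 -0.43219277  1.44741491  0.71918649]
n 22 dist [-0.0312  0.051   0.0007] turn [-53.78   0.99 -94.11]
[0.15, -0.2, -0.09, -2.44, 0.04, -4.28]
[0.17, -0.19, -0.1, -2.44, 0.04, -4.28]
[0.18, -0.17, -0.11, -2.44, 0.04, -4.28]
[0.19, -0.15, -0.12, -2.44, 0.04, -4.28]
[0.2, -0.13, -0.12, -2.44, 0.04, -4.28]
[0.21, -0.11, -0.13, -2.44, 0.04, -4.28]
[0.22, -0.09, -0.13, -2.44, 0.04, -4.28]
[0.23, -0.07, -0.13, -2.44, 0.04, -4.28]
[0.23, -0.04, -0.14, -2.44, 0.04, -4.28]
[0.23, -0.02, -0.14, -2.44, 0.04, -4.28]
[0.23, 0.0, -0.14, -2.44, 0.04, -4.28]
[0.23, 0.03, -0.14, -2.44, 0.04, -4.28]
[0.23, 0.05, -0.14, -2.44, 0.04, -4.28]
[0.23, 0.07, -0.13, -2.44, 0.04, -4.28]
[0.22, 0.09, -0.13, -2.44, 0.04, -4.28]
[0.21, 0.12, -0.12, -2.44, 0.04, -4.28]
[0.2, 0.14, -0.12, -2.44, 0.04, -4.28]
[0.19, 0.16, -0.11, -2.44, 0.04, -4.28]
[0.18, 0.17, -0.11, -2.44, 0.04, -4.28]
[0.17, 0.19, -0.1, -2.44, 0.04, -4.28]
[0.15, 0.21, -0.09, -2.44, 0.04, -4.28]
[0.14, 0.22, -0.08, -2.44, 0.04, -4.28]
```

```bash
python3 - <<'E'
from h import *
s=get_state()
r=R.from_quat(s["tcp_rot"]); r1=R.from_euler("z",np.radians(54.2))*r;r2=R.from_euler("z",np.radians(108.4))*r
rows([.44,.205,.235],r1,n=12)
rows([.47,.19,.24],r2,[.44,.205,.235],r1,n=12)
E
```

```text
n 12 dist [-0.0112  0.066   0.0157] turn [-26.89   0.49 -47.06]
[0.37, -0.25, -0.36, -2.24, 0.04, -3.92]
[0.38, -0.21, -0.37, -2.24, 0.04, -3.92]
[0.39, -0.17, -0.38, -2.24, 0.04, -3.92]
[0.41, -0.13, -0.38, -2.24, 0.04, -3.92]
[0.41, -0.09, -0.39, -2.24, 0.04, -3.92]
[0.42, -0.04, -0.39, -2.24, 0.04, -3.92]
[0.42, 0.0, -0.39, -2.24, 0.04, -3.92]
[0.42, 0.05, -0.39, -2.24, 0.04, -3.92]
[0.41, 0.09, -0.39, -2.24, 0.04, -3.92]
[0.41, 0.13, -0.38, -2.24, 0.04, -3.92]
[0.4, 0.17, -0.38, -2.24, 0.04, -3.92]
[0.38, 0.22, -0.37, -2.24, 0.04, -3.92]
n 12 dist [ 0.03  -0.015  0.005] turn [-26.89   0.49 -47.06]
[-0.24, 0.13, 0.09, -2.24, 0.04, -3.92]
[-0.24, 0.11, 0.09, -2.24, 0.04, -3.92]
[-0.25, 0.09, 0.1, -2.24, 0.04, -3.92]
[-0.26, 0.06, 0.1, -2.24, 0.04, -3.92]
[-0.26, 0.04, 0.1, -2.24, 0.04, -3.92]
[-0.26, 0.02, 0.1, -2.24, 0.04, -3.92]
[-0.26, -0.0, 0.1, -2.24, 0.04, -3.92]
[-0.26, -0.02, 0.1, -2.24, 0.04, -3.92]
[-0.26, -0.05, 0.1, -2.24, 0.04, -3.92]
[-0.26, -0.07, 0.1, -2.24, 0.04, -3.92]
[-0.25, -0.09, 0.09, -2.24, 0.04, -3.92]
[-0.24, -0.11, 0.09, -2.24, 0.04, -3.92]
```

```bash
python3 -m crank '[[1,0.2,-0.2,-0.2,-1.1,0,-2],[1,0.4,-0.2,-0.4,-2.25,0,-3.9],[1,0.4,-0.2,-0.4,-2.25,0,-3.9],[1,0.4,-0.1,-0.4,-2.25,0,-3.9],[1,0.4,-0.1,-0.4,-2.25,0,-3.9]]'; python3 -m crank '[[1,0.4,0,-0.4,-2.25,0,-3.9],[1,0.4,0,-0.4,-2.25,0,-3.9],[1,0.4,0.1,-0.4,-2.25,0,-3.9],[1,0.4,0.1,-0.4,-2.25,0,-3.9],[1,0.4,0.1,-0.4,-2.25,0,-3.9]]';python3 -m crank '[[1,0.4,0.2,-0.4,-2.25,0,-3.9],[1,0.4,0.2,-0.4,-2.25,0,-3.9],[1,0,0,0,-1.1,0,-2],[1,0,0,0,0,0,0]]'
python3 - <<'E'
from h import *
s=get_state();print(s["qpos"]); r=R.from_quat(s["tcp_rot"])
sx=-np.cos(a0)*r.apply([1,0,0])+np.sin(a0)*r.apply([0,0,1]);print(np.degrees(np.arctan2(sx[1],sx[0])),sx)
rows([.47,.19,.24],gripR(np.array([np.cos(YB),np.sin(YB),0])))
E
```

```text
time: 11.0
eef_pos: [0.4456, 0.1647, 0.2223]
tcp_rot: [0.664, 0.701, -0.177, 0.189]
contact_force: [0.6, 0.3, -2.2]
opening: 0.14
time: 11.5
eef_pos: [0.4427, 0.192, 0.2294]
tcp_rot: [0.514, 0.817, -0.138, 0.22]
contact_force: [0.2, -0.3, -2.4]
opening: 0.142
time: 11.9
eef_pos: [0.4409, 0.2032, 0.2324]
tcp_rot: [0.433, 0.863, -0.116, 0.232]
contact_force: [-0.1, -1.3, -2.1]
opening: 0.146
[ 0.46029778 -0.11918485  2.09942105 -0.57744747  1.12951147  0.06303724]
-53.262654679556256 [ 0.59814637 -0.80138427  0.0020424 ]
n 7 dist [ 0.0291 -0.0132  0.0076] turn [-27.13   0.11 -46.88]
[-0.4, 0.22, 0.11, -3.88, 0.02, -6.7]
[-0.42, 0.16, 0.12, -3.88, 0.02, -6.7]
[-0.44, 0.11, 0.13, -3.88, 0.02, -6.7]
[-0.45, 0.04, 0.13, -3.88, 0.02, -6.7]
[-0.45, -0.02, 0.13, -3.88, 0.02, -6.7]
[-0.44, -0.08, 0.13, -3.88, 0.02, -6.7]
[-0.43, -0.14, 0.12, -3.88, 0.02, -6.7]
```

```bash
python3 -m crank '[[1,-0.2,0.1,0.1,-1.1,0,-2],[1,-0.3,0.1,0.1,-2.25,0,-3.9],[1,-0.4,0.1,0.1,-2.25,0,-3.9],[1,-0.4,0.1,0.1,-2.25,0,-3.9],[1,-0.4,0,0.2,-2.25,0,-3.9]]'; python3 -m crank '[[1,-0.4,0,0.2,-2.25,0,-3.9],[1,-0.4,0,0.2,-2.25,0,-3.9],[1,-0.4,0,0.1,-2.25,0,-3.9],[1,-0.4,0,0.1,-2.25,0,-3.9],[1,-0.4,0,0.1,-2.25,0,-3.9]]';python3 -m crank '[[1,-0.3,0,0,-2.25,0,-3.9],[1,-0.2,0,0,-2.25,0,-3.9],[1,0,0,0,-1.1,0,-2],[1,0,0,0,0,0,0]]'
python3 - <<'E'
from h import *
s=get_state();print(s["qpos"]); r=R.from_quat(s["tcp_rot"])
sx=-np.cos(a0)*r.apply([1,0,0])+np.sin(a0)*r.apply([0,0,1]);print(np.degrees(np.arctan2(sx[1],sx[0])),sx)
rows([.48,.19,.24],gripR(np.array([np.cos(YB),np.sin(YB),0])))
c=save("scene","s10",(250,60,450,260),3); c=save("top","t10",(270,120,430,270),4)
E
```

```text
time: 12.4
eef_pos: [0.4572, 0.1934, 0.2364]
tcp_rot: [0.273, 0.926, -0.074, 0.249]
contact_force: [-0.3, 0.6, -1.8]
opening: 0.138
time: 12.9
eef_pos: [0.4758, 0.1847, 0.24]
tcp_rot: [0.087, 0.962, -0.025, 0.258]
contact_force: [-0.1, 0.3, -2.6]
opening: 0.142
time: 13.3
eef_pos: [0.4801, 0.1837, 0.2427]
tcp_rot: [-0.006, 0.966, 0.0, 0.259]
contact_force: [-0.1, -0.1, -1.9]
opening: 0.141
[ 0.2153674  -0.30966507  2.23562286 -0.15982583  0.70767145 -1.27362037]
0.6888050846296128 [9.99927732e-01 1.20216270e-02 1.05686911e-04]
n 1 dist [-0.0001  0.0063 -0.0027] turn [-0.25  0.01 -0.1 ]
[0.13, 0.63, 0.23, -0.25, 0.01, -0.1]
```

View pics/s10.png

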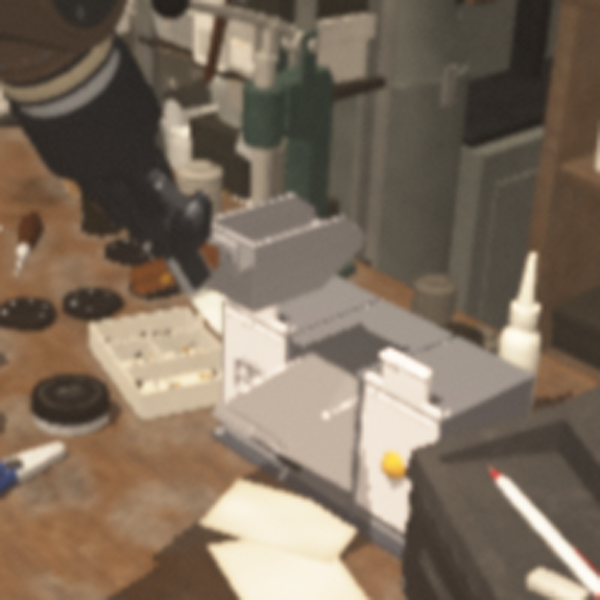

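View pics/t10.png

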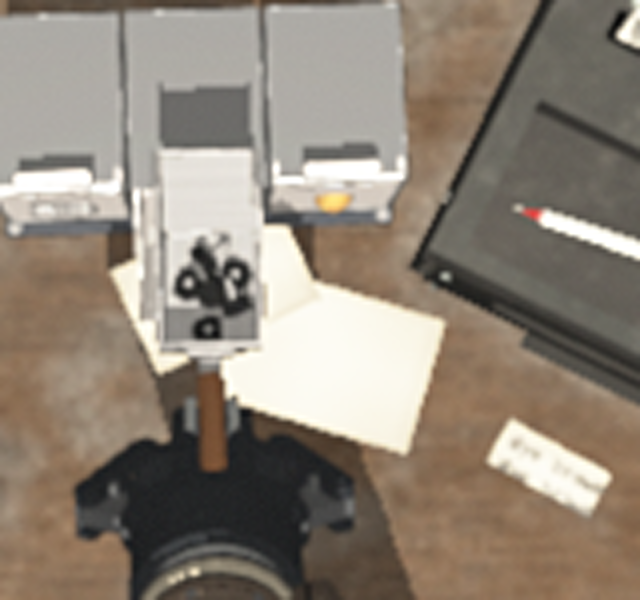

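```bash
cat >> h.py <<'E'
LIP=np.array([.1407,0,-.0171])  # TCP->lip, scoop axes
def pour(th,lip,yaw=YB):
    S=R.from_euler("z",yaw)*R.from_euler("y",np.radians(th)); M=S.as_matrix()
    return np.array(lip)-S.apply(LIP), gripR(M[:,0],M[:,2])
E
python3 - <<'E'
from h import *
c=read_camera("top"); print(atz(c,[321.5,157.5],.226))
W=[pour(35,[.565,.189,.135]),pour(60,[.567,.189,.115]),pour(85,[.572,.189,.112])]
P0=R0=None
for p,r in W:
    print(p,r.apply([0,0,1])); rows(p,r,P0,R0,maxdeg=5); P0,R0=p,r
E
```

```text
[0.62017025 0.18279473 0.226     ]
[0.45956647 0.18734372 0.2297097 ] [-0.08714499 -0.00136898 -0.9961947 ]
n 8 dist [-0.021   0.003  -0.0138] turn [-0.17 35.12 -0.15]
[0.31, 0.04, 0.02, -0.02, 4.39, -0.02]
[0.31, 0.04, 0.04, -0.02, 4.39, -0.02]
[0.31, 0.04, 0.07, -0.02, 4.39, -0.02]
[0.3, 0.04, 0.09, -0.02, 4.39, -0.02]
[0.29, 0.04, 0.11, -0.02, 4.39, -0.02]
[0.28, 0.04, 0.13, -0.02, 4.39, -0.02]
[0.27, 0.04, 0.15, -0.02, 4.39, -0.02]
[0.26, 0.04, 0.18, -0.02, 4.39, -0.02]
[0.51146589 0.1881276  0.24539977] [-0.49993832 -0.00785366 -0.8660254 ]
n 5 dist [0.0519 0.0008 0.0157] turn [ 0. 25. -0.]
[-1.01, -0.0, -0.4, 0.0, 5.0, -0.0]
[-0.97, -0.0, -0.49, 0.0, 5.0, -0.0]
[-0.92, -0.0, -0.57, 0.0, 5.0, -0.0]
[-0.87, -0.0, -0.65, 0.0, 5.0, -0.0]
[-0.81, -0.0, -0.72, 0.0, 5.0, -0.0]
[0.57677153 0.18907496 0.25365496] [-0.81905099 -0.01286668 -0.57357644]
n 6 dist [0.0653 0.0009 0.0083] turn [-0. 25.  0.]
[-0.87, -0.0, -0.66, -0.0, 4.17, 0.0]
[-0.82, -0.0, -0.73, -0.0, 4.17, 0.0]
[-0.77, -0.0, -0.78, -0.0, 4.17, 0.0]
[-0.71, -0.0, -0.84, -0.0, 4.17, 0.0]
[-0.65, -0.0, -0.89, -0.0, 4.17, 0.0]
[-0.58, -0.0, -0.93, -0.0, 4.17, 0.0]
```

```bash
python3 -m crank '[[1,0.2,0.1,0,0,2,0],[1,0.3,0.1,0,0,4.4,0],[1,0.3,0.1,0.1,0,4.4,0],[1,0.3,0.1,0.1,0,4.4,0],[1,0.3,0.1,0.1,0,4.4,0]]'; python3 -m crank '[[1,0.3,0,0.1,0,4.4,0],[1,0.3,0,0.1,0,4.4,0],[1,0.3,0,0.2,0,4.4,0],[1,0.2,0,0.1,0,2.3,0],[1,0,0,0,0,0,0]]'
python3 - <<'E'
from h import *
s=get_state();print(s["qpos"])
rows(*pour(35,[.565,.189,.135]))
c=save("scene","s11",(280,100,420,240),4); c=save("top","t11",(270,120,430,270),4)
E
```

```text
time: 13.95
eef_pos: [0.469, 0.1896, 0.2362]
tcp_rot: [-0.007, 0.996, -0.0, 0.091]
contact_force: [-1.0, -0.2, -2.0]
opening: 0.14
time: 14.45
eef_pos: [0.4591, 0.1892, 0.2298]
tcp_rot: [-0.006, 0.999, -0.002, -0.042]
contact_force: [0.4, -0.9, -1.5]
opening: 0.137
[ 0.18073188 -0.05237348  1.98404768  0.01218221  1.29414836 -1.40674168]
n 1 dist [ 0.0005 -0.0019 -0.0001] turn [-0.13  0.13 -0.17]
[-0.05, -0.19, 0.01, -0.13, 0.13, -0.17]
```

View pics/s11.png

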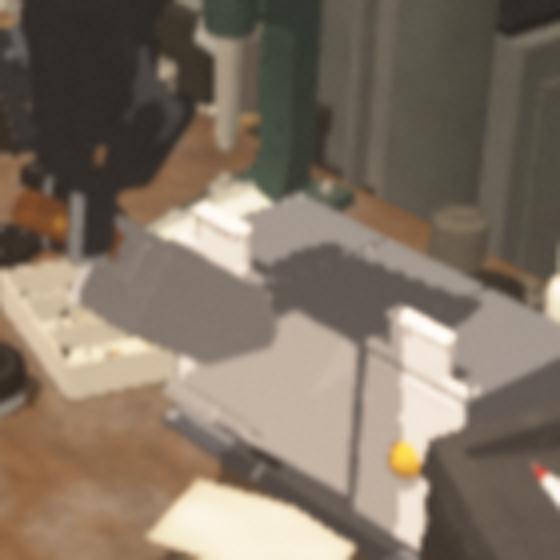

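View pics/t11.png

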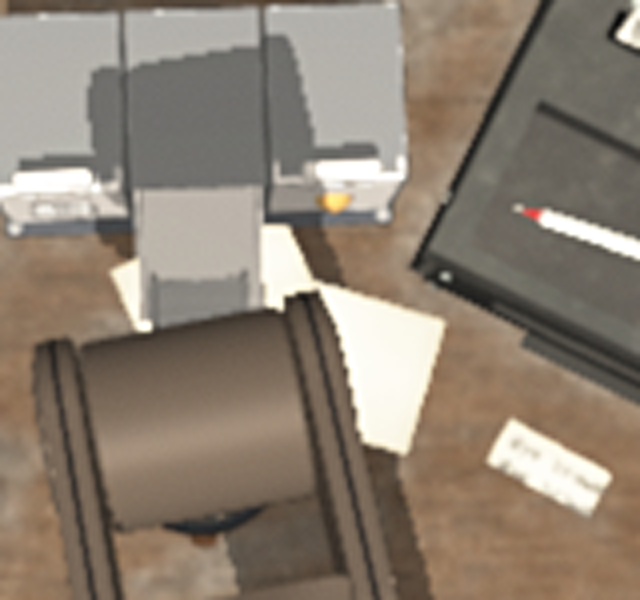

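```bash
python3 -m crank '[[1,-0.5,0,-0.2,0,2.5,0],[1,-1,0,-0.4,0,5,0],[1,-0.9,0,-0.5,0,5,0],[1,-0.9,0,-0.6,0,5,0],[1,-0.9,0,-0.7,0,5,0]]'; python3 -m crank '[[1,-0.4,0,-0.4,0,2.5,0],[1,0,0,0,0,0,0]]'
python3 - <<'E'
from h import *
s=get_state();print(s["qpos"])
rows(*pour(60,[.567,.189,.115]))
rows(*pour(85,[.572,.189,.112]),maxdeg=5)
c=save("scene","s12",(280,100,420,240),4); c=save("wrist","w12")
E
```

```text
time: 15.05
eef_pos: [0.506, 0.19, 0.2444]
tcp_rot: [-0.006, 0.972, -0.002, -0.236]
contact_force: [0.5, -0.3, -2.1]
opening: 0.139
time: 15.25
eef_pos: [0.5119, 0.1898, 0.2447]
tcp_rot: [-0.006, 0.966, -0.003, -0.257]
contact_force: [0.5, -0.3, -2.4]
opening: 0.142
[ 0.14216858  0.27266351  1.65733139  0.06303274  1.72734558 -1.44742806]
n 1 dist [-0.0004 -0.0017  0.0007] turn [-0.02  0.24 -0.21]
[0.07, -0.17, -0.03, -0.02, 0.24, -0.21]
n 6 dist [ 0.0649 -0.0007  0.0089] turn [ 2.000e-02  2.524e+01 -2.100e-01]
[-0.86, -0.03, -0.67, 0.0, 4.21, -0.03]
[-0.81, -0.03, -0.73, 0.0, 4.21, -0.03]
[-0.76, -0.03, -0.78, 0.0, 4.21, -0.03]
[-0.7, -0.03, -0.84, 0.0, 4.21, -0.03]
[-0.64, -0.03, -0.89, 0.0, 4.21, -0.03]
[-0.57, -0.03, -0.93, 0.0, 4.21, -0.03]
```

View pics/s12.png

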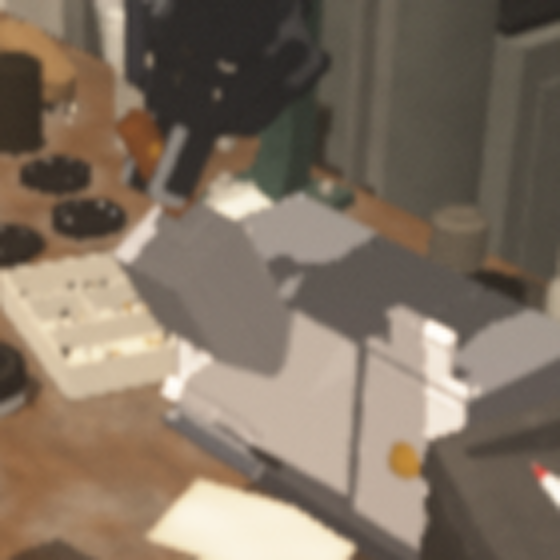

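View pics/w12.png

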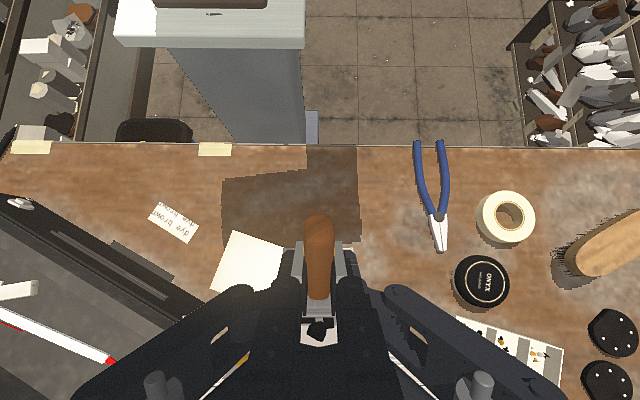

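```bash
python3 -m crank '[[1,-0.9,0,-0.7,0,4.2,0],[1,-0.8,0,-0.7,0,4.2,0],[1,-0.8,0,-0.8,0,4.2,0],[1,0,0,0,0,0,0]]'; python3 -m crank '[[1,-0.7,0,-0.8,0,4.2,0],[1,-0.6,0,-0.9,0,4.2,0],[1,-0.6,0,-0.9,0,4.2,0],[1,0,0,0,0,0,0],[1,0,0,0,0,0,0]]'
python3 - <<'E'
from h import *
s=get_state();print(s["qpos"])
rows(*pour(85,[.572,.189,.112]),maxdeg=5)
c=save("scene","s13",(280,100,420,240),4); c=save("wrist","w13",(220,150,440,400),2.5);c=save("top","t13",(270,120,430,270),4)
E
```

```text
time: 15.75
eef_pos: [0.5444, 0.1902, 0.2486]
tcp_rot: [-0.006, 0.932, -0.003, -0.362]
contact_force: [-0.1, 0.3, -1.8]
opening: 0.142
time: 16.25
eef_pos: [0.5751, 0.191, 0.254]
tcp_rot: [-0.006, 0.887, -0.004, -0.461]
contact_force: [0.0, 0.7, -1.6]
opening: 0.145
[ 0.11992693  0.606696    1.31611416  0.10433616  2.17196804 -1.44919153]
n 1 dist [ 0.0017 -0.002  -0.0003] turn [ 0.04  0.09 -0.14]
[-0.12, -0.2, -0.11, 0.04, 0.09, -0.14]
```

View pics/s13.png

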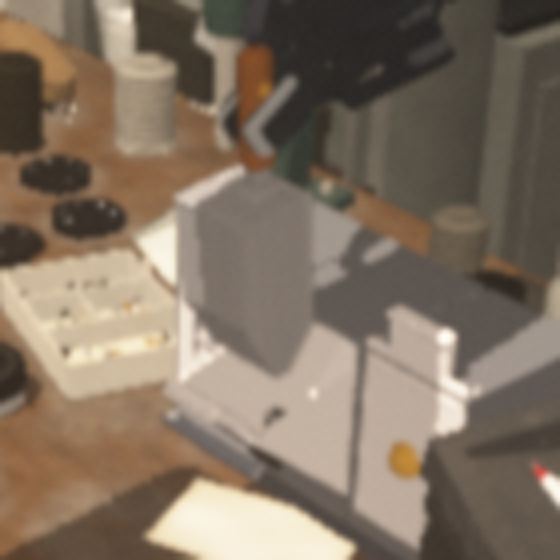

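View pics/w13.png

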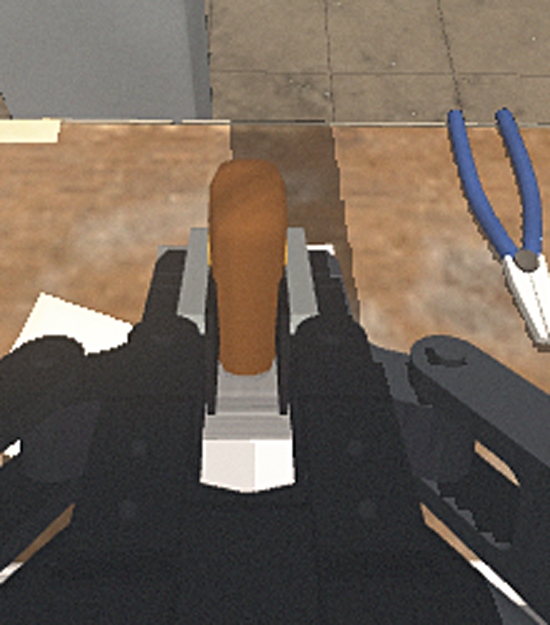

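View pics/t13.png

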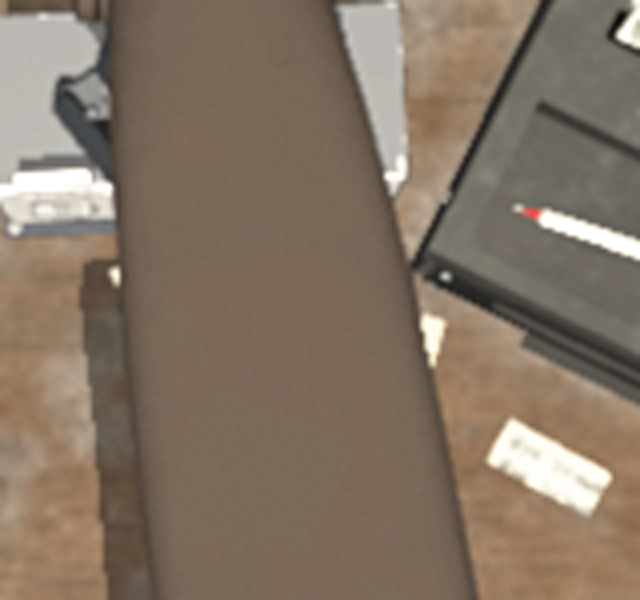

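```bash
python3 -m crank '[[1,0,0,0,0,5,0],[1,0,0,0,0,-5,0],[1,0,0,0,0,5,0],[1,0,0,0,0,-5,0],[1,0,0,0,0,0,0]]'; python3 - <<'E'
from h import *
r0=pour(85,[.572,.189,.112]);
W=[pour(60,[.567,.189,.145]),pour(25,[.53,.189,.215]),pour(0,[.56,.189,.24])]
P0=R0=None
for p,r in W:
    print(p); rows(p,r,P0,R0,maxdeg=7); P0,R0=p,r
E
```

```text
time: 16.9
eef_pos: [0.5754, 0.1911, 0.2557]
tcp_rot: [-0.006, 0.888, -0.004, -0.461]
contact_force: [0.8, -0.4, -0.0]
opening: 0.139
[0.51146589 0.1881276  0.27539977]
n 4 dist [-0.064  -0.003   0.0197] turn [  0.03 -24.85  -0.12]
[1.32, -0.05, 1.03, 0.01, -6.21, -0.03]
[1.43, -0.05, 0.88, 0.01, -6.21, -0.03]
[1.51, -0.05, 0.72, 0.01, -6.21, -0.03]
[1.58, -0.05, 0.55, 0.01, -6.21, -0.03]
[0.40972411 0.18711056 0.28996025]
n 5 dist [-0.1017 -0.001   0.0146] turn [ -0. -35.   0.]
[1.91, 0.01, 0.77, -0.0, -7.0, 0.0]
[1.99, 0.01, 0.53, -0.0, -7.0, 0.0]
[2.04, 0.01, 0.28, -0.0, -7.0, 0.0]
[2.06, 0.01, 0.03, -0.0, -7.0, 0.0]
[2.04, 0.01, -0.22, -0.0, -7.0, 0.0]
[0.41931736 0.18678998 0.2571    ]
n 4 dist [ 0.0096 -0.0003 -0.0329] turn [ -0. -25.  -0.]
[-0.17, -0.01, 0.84, -0.0, -6.25, -0.0]
[-0.07, -0.01, 0.85, -0.0, -6.25, -0.0]
[0.02, -0.01, 0.86, -0.0, -6.25, -0.0]
[0.11, -0.01, 0.85, -0.0, -6.25, -0.0]
```

```bash
python3 -m crank '[[1,1.3,0,1,0,-6,0],[1,1.4,0,0.9,0,-6,0],[1,1.5,0,0.7,0,-6,0],[1,1.6,0,0.6,0,-6,0],[1,1.9,0,0,0,-6,0]]'; python3 -m crank '[[1,2,0,0,0,-7,0],[1,2,0,0,0,-7,0],[1,1,0,0,0,-6,0],[1,0,0,0,0,0,0]]'; python3 - <<'E'
from h import *
s=get_state();print(s["qpos"])
c=save("top","t14",(270,100,430,270),3.5); c=save("scene","s14",(240,80,440,260),4)
r1=gripR(R.from_euler("z",np.radians(54))*SX)
rows([.445,.2,.25],r1,maxdeg=7)
rows([.453,.142,.22],gripR(),[.445,.2,.25],r1,maxdeg=7)
E
```

```text
time: 17.4
eef_pos: [0.4945, 0.1898, 0.2842]
tcp_rot: [-0.006, 0.977, -0.002, -0.215]
contact_force: [-0.7, -0.3, -1.4]
opening: 0.138
time: 17.8
eef_pos: [0.4458, 0.1896, 0.302]
tcp_rot: [-0.007, 0.999, -0.001, -0.042]
contact_force: [0.6, 0.5, -1.0]
opening: 0.144
[ 0.18542175 -0.13938621  1.93108239  0.01400848  1.43356846 -1.40274642]Traceback (most recent call last):
  File "<stdin>", line 4, in <module>
TypeError: Argument 'other' has incorrect type (expected scipy.spatial.transform._rotation.Rotation, got numpy.ndarray)
```

View pics/t14.png

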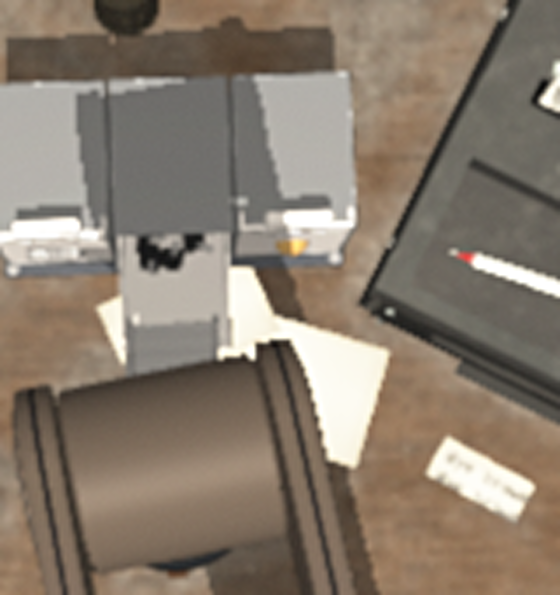

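View pics/s14.png

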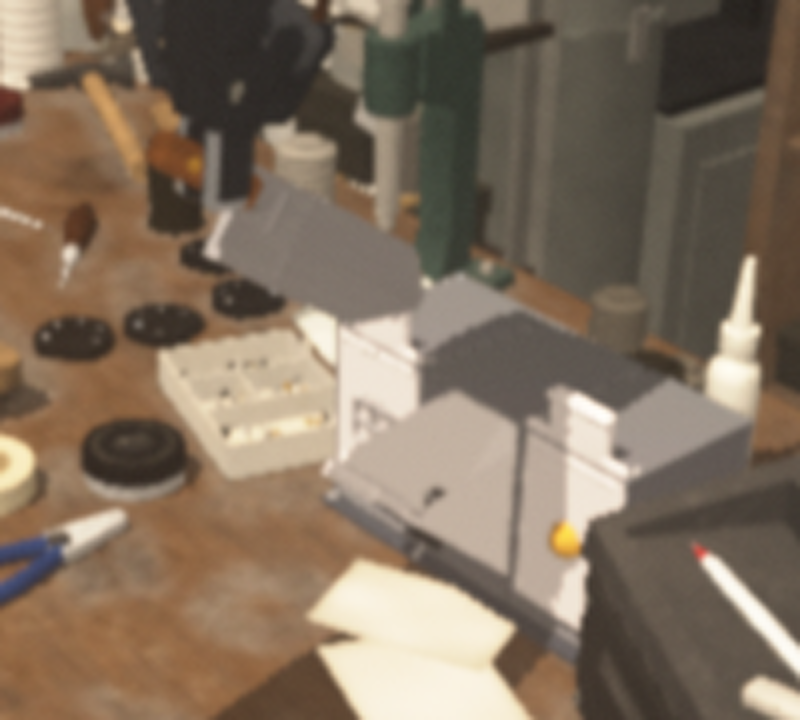

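```bash
python3 - <<'E'
from h import *
r1=gripR((R.from_euler("z",np.radians(54))).apply(SX))
rows([.445,.2,.25],r1,maxdeg=7.5)
rows([.453,.142,.22],gripR(),[.445,.2,.25],r1,maxdeg=7.5)
E
```

```text
n 8 dist [-0.0032  0.0108 -0.0509] turn [ 11.86 -32.3   53.79]
[-0.02, 0.14, 0.64, 1.48, -4.04, 6.72]
[0.04, 0.15, 0.63, 1.48, -4.04, 6.72]
[0.11, 0.16, 0.62, 1.48, -4.04, 6.72]
[0.17, 0.16, 0.61, 1.48, -4.04, 6.72]
[0.23, 0.15, 0.59, 1.48, -4.04, 6.72]
[0.29, 0.14, 0.57, 1.48, -4.04, 6.72]
[0.34, 0.11, 0.54, 1.48, -4.04, 6.72]
[0.39, 0.08, 0.52, 1.48, -4.04, 6.72]
n 7 dist [ 0.008 -0.058 -0.03 ] turn [27.    0.   46.77]
[-0.42, -0.4, 0.74, 3.86, 0.0, 6.68]
[-0.46, -0.3, 0.76, 3.86, 0.0, 6.68]
[-0.49, -0.19, 0.78, 3.86, 0.0, 6.68]
[-0.51, -0.08, 0.79, 3.86, 0.0, 6.68]
[-0.51, 0.03, 0.79, 3.86, 0.0, 6.68]
[-0.5, 0.14, 0.78, 3.86, 0.0, 6.68]
[-0.48, 0.25, 0.77, 3.86, 0.0, 6.68]
```

```bash
python3 -m crank '[[1,0,0.1,0.2,1.5,-4,6.7],[1,0,0.1,0.4,1.5,-4,6.7],[1,0.1,0.2,0.6,1.5,-4,6.7],[1,0.2,0.2,0.7,1.5,-4,6.7],[1,0.2,0.2,0.8,1.5,-4,6.7]]'; python3 -m crank '[[1,0.3,0.1,0.8,1.5,-4,6.7],[1,0.3,0.1,0.7,1.5,-4,6.7],[1,0.4,0.1,0.7,1.5,-4.3,6.7],[1,-0.4,-0.4,0.7,3.9,0,6.7],[1,-0.5,-0.3,0.8,3.9,0,6.7]]';python3 -m crank '[[1,-0.5,-0.2,0.8,3.9,0,6.7],[1,-0.5,-0.1,0.8,3.9,0,6.7],[1,-0.5,0,0.8,3.9,0,6.7],[1,-0.5,0.1,0.8,3.9,0,6.7],[1,-0.5,0.3,0.8,3.8,0,6.6]]'; python3 -m crank '[[1,0,0,0,0,0,0]]'; python3 - <<'E'
from h import *
print(get_state()["qpos"])
rows([.453,.1395,.042],gripR())
c=save("top","t15",(290,120,450,270),4)
E
```

```text
time: 18.4
eef_pos: [0.4491, 0.1957, 0.2715]
tcp_rot: [0.28, 0.948, -0.077, 0.131]
contact_force: [-0.1, 0.2, -0.6]
opening: 0.146
time: 18.9
eef_pos: [0.4507, 0.1816, 0.2378]
tcp_rot: [0.547, 0.795, -0.151, 0.212]
contact_force: [0.0, 0.7, -0.7]
opening: 0.138
time: 19.4
eef_pos: [0.4566, 0.1388, 0.2162]
tcp_rot: [0.78, 0.569, -0.214, 0.152]
contact_force: [1.1, -0.1, -1.5]
opening: 0.142
time: 19.5
eef_pos: [0.4572, 0.1378, 0.2158]
tcp_rot: [0.779, 0.57, -0.214, 0.152]
contact_force: [1.4, 0.5, -1.6]
opening: 0.14
[ 0.28441862  0.08348451  1.93367028 -0.43325508  1.45854991  0.71460884]
n 5 dist [-0.0042  0.0017 -0.1738] turn [-0.43  0.47  0.01]
[1.77, -0.07, 2.99, -0.09, 0.09, 0.0]
[1.76, -0.07, 3.0, -0.09, 0.09, 0.0]
[1.76, -0.08, 3.0, -0.09, 0.09, 0.0]
[1.75, -0.08, 3.0, -0.09, 0.09, 0.0]
[1.75, -0.09, 3.0, -0.09, 0.09, 0.0]
```

View pics/t15.png

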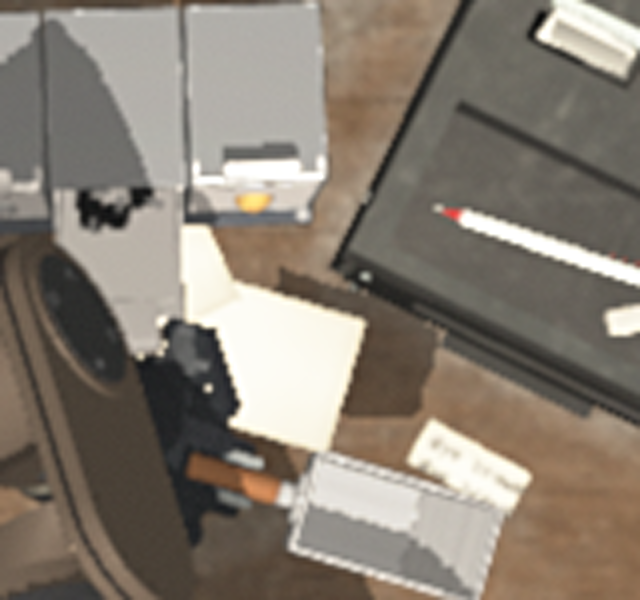

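```bash
python3 -m crank '[[1,1.7,-0.1,3,-0.1,0.1,0],[1,1.7,-0.1,3,-0.1,0.1,0],[1,1.7,-0.1,3,-0.1,0.1,0],[1,1.8,-0.1,3,-0.1,0.1,0],[1,0.8,0,1.5,0,0,0]]'; python3 -m crank '[[1,0.3,0,0.5,0,0,0],[1,0.2,0,0.3,0,0,0],[1,0,0,0,0,0,0]]'; python3 - <<'E'
from h import *
s=get_state();print(s["contact_force"])
rows([.453,.1395,.040],gripR())
c=save("scene","s16",(270,180,430,330),4)
E
```

```text
time: 20.05
eef_pos: [0.4494, 0.1389, 0.0589]
tcp_rot: [0.777, 0.573, -0.21, 0.153]
contact_force: [0.3, -0.3, -1.9]
opening: 0.143
time: 20.35
eef_pos: [0.4525, 0.1395, 0.0534]
tcp_rot: [0.778, 0.572, -0.207, 0.155]
contact_force: [0.3, -0.1, -0.6]
opening: 0.14
[ 0.31065197 -0.06653281 -0.63959099]
n 1 dist [ 0.0005  0.     -0.0134] turn [ 0.32 -0.07  0.08]
[0.68, 0.04, 1.15, 0.32, -0.07, 0.08]
```

View pics/s16.png

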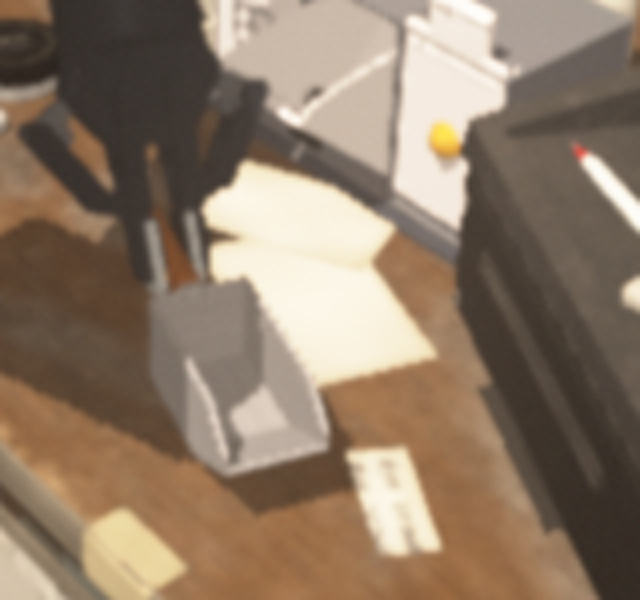

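```bash
python3 -m crank '[[1,0.3,0,0.5,0.3,0,0],[1,0.2,0,0.35,0,0,0],[1,0,0,0,0,0,0]]'; python3 -m crank '[[1,0.1,0,0.17,0,0,0],[1,0,0,0,0,0,0]]';python3 -m crank '[[1,0.1,0,0.17,0,0,0],[1,0,0,0,0,0,0]]'
```

```text
time: 20.7
eef_pos: [0.4512, 0.139, 0.0422]
tcp_rot: [0.779, 0.572, -0.209, 0.152]
contact_force: [0.6, -0.7, -1.7]
opening: 0.138
time: 20.9
eef_pos: [0.4513, 0.1391, 0.0404]
tcp_rot: [0.779, 0.572, -0.209, 0.152]
contact_force: [-0.3, -0.0, -1.5]
opening: 0.141
time: 21.1
eef_pos: [0.4517, 0.1393, 0.0392]
tcp_rot: [0.779, 0.571, -0.209, 0.153]
contact_force: [-1.4, 1.9, 3.4]
opening: 0.145
```

```bash
python3 -m crank '[[0.3,0,0,0,0,0,0],[0,0,0,0,0,0,0],[0,0,0,0,0,0,0],[0,0,0,0,0,0,0]]' 20; python3 -m crank '[[0,0,0,-1,0,0,0],[0,0,0,-2,0,0,0],[0,0,0,-3,0,0,0],[0,0,0,-3,0,0,0],[0,0,0,-3,0,0,0]]';python3 - <<'E'
from h import *
s=get_state();print(s["contact_force"])
c=save("scene","s17",(270,180,430,330),4);c=save("wrist","w17")
for n,z in (("wrist",0),("scene",0)):
    cc=read_camera(n)
    for t,z in (("scoop_grip",.036),("scoop_lip",.022),("scoop",0)):
        print(n,t,[(np.round(atz(cc,x["location"],z),3),round(x["p"],2)) for x in place_of(t,n)[:2]])
E
```

```text
time: 21.5
eef_pos: [0.4513, 0.1391, 0.0384]
tcp_rot: [0.779, 0.572, -0.209, 0.152]
contact_force: [-0.6, 0.0, 1.0]
opening: 0.498
time: 22.0
eef_pos: [0.47, 0.1972, 0.1443]
tcp_rot: [0.779, 0.572, -0.209, 0.152]
contact_force: [0.6, -0.7, -0.8]
opening: 0.5
[ 0.64262423 -0.69011007 -0.83456736]
wrist scoop_grip [(array([0.452, 0.135, 0.036]), 0.66)]
wrist scoop_lip [(array([0.409, 0.002, 0.022]), 0.7), (array([0.441, 0.093, 0.022]), 0.22)]
wrist scoop [(array([0.432, 0.065, 0.   ]), 0.65)]
scene scoop_grip [(array([0.454, 0.135, 0.036]), 0.92)]
scene scoop_lip [(array([0.407, 0.004, 0.022]), 0.79)]
scene scoop [(array([0.424, 0.066, 0.   ]), 0.83)]
```

View pics/s17.png

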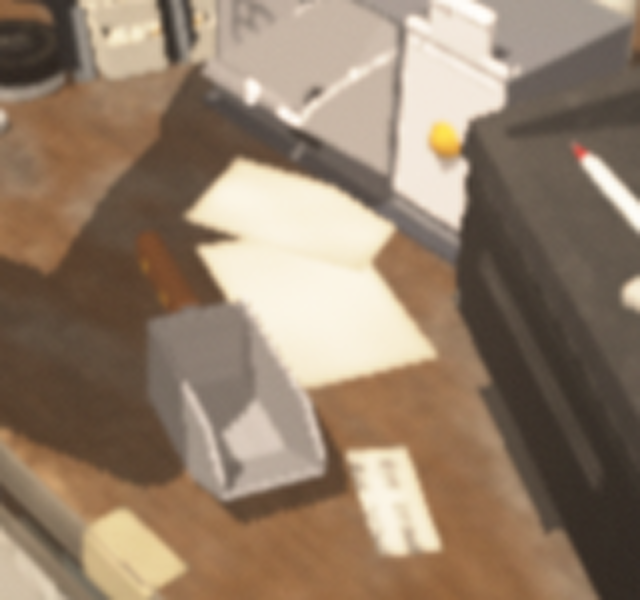

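View pics/w17.png

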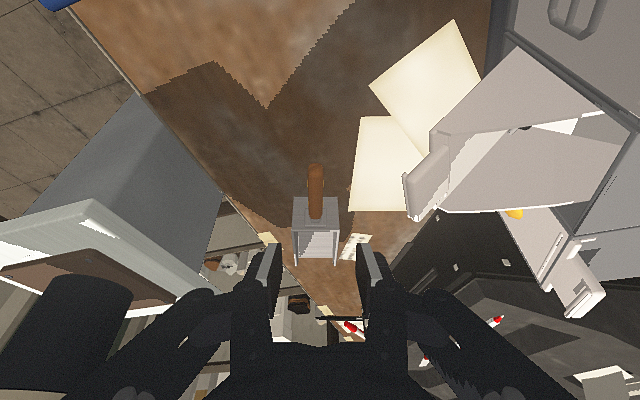

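```bash
python3 -m crank '[[1,0,0,-2,0,0,0],[1,-1,0,-3,0,0,0],[1,-1,0,-2,0,0,0]]' 40; python3 - <<'E'
from h import *
s=get_state();print(s["eef_pos"])
rows([.47,.190,.22],DOWN,maxdeg=8)
E
```

```text
time: 22.8
eef_pos: [0.4752, 0.2133, 0.2138]
tcp_rot: [0.779, 0.572, -0.209, 0.152]
contact_force: [0.8, 1.0, -0.4]
opening: 0.008
[0.47523649 0.21328685 0.21383189]
n 14 dist [-0.0052 -0.0233  0.0062] turn [ -28.38   20.29 -105.49]
[-0.17, 0.01, 0.05, -2.03, 1.45, -7.54]
[-0.17, -0.01, 0.04, -2.03, 1.45, -7.54]
[-0.17, -0.03, 0.04, -2.03, 1.45, -7.54]
[-0.16, -0.06, 0.03, -2.03, 1.45, -7.54]
[-0.16, -0.08, 0.03, -2.03, 1.45, -7.54]
[-0.14, -0.1, 0.02, -2.03, 1.45, -7.54]
[-0.13, -0.12, 0.01, -2.03, 1.45, -7.54]
[-0.11, -0.13, 0.0, -2.03, 1.45, -7.54]
[-0.1, -0.15, -0.0, -2.03, 1.45, -7.54]
[-0.07, -0.16, -0.01, -2.03, 1.45, -7.54]
[-0.05, -0.17, -0.02, -2.03, 1.45, -7.54]
[-0.03, -0.17, -0.03, -2.03, 1.45, -7.54]
[-0.01, -0.17, -0.03, -2.03, 1.45, -7.54]
[0.02, -0.17, -0.04, -2.03, 1.45, -7.54]
```

```bash
python3 -m crank '[[1,-0.2,0,0,-2,1.5,-7.5],[1,-0.2,0,0,-2,1.5,-7.5],[1,-0.2,0,0,-2,1.5,-7.5],[1,-0.2,-0.1,0,-2,1.5,-7.5],[1,-0.2,-0.1,0,-2,1.5,-7.5]]'; python3 -m crank '[[1,-0.1,-0.1,0,-2,1.5,-7.5],[1,-0.1,-0.1,0,-2,1.5,-7.5],[1,-0.1,-0.1,0,-2,1.5,-7.5],[1,-0.1,-0.1,0,-2,1.5,-7.5],[1,-0.1,-0.2,0,-2,1.5,-7.5]]';  python3 -m crank '[[1,0,-0.2,0,-2,1.5,-7.5],[1,0,-0.2,0,-2,1.5,-7.5],[1,0,-0.2,0,-2,1.5,-7.5],[1,0,-0.2,0,-2,1.5,-7.5],[1,0,0,0,0,0,0]]'; python3 - <<'E'
from h import *
s=get_state();print(s["qpos"])
rows([.485,.190,.22],DOWN)
c=save("wrist","w18")
c=save("top","t18",(250,120,410,270),4)
E
```

```text
time: 23.3
eef_pos: [0.4726, 0.2037, 0.217]
tcp_rot: [0.547, 0.817, -0.147, 0.105]
contact_force: [0.6, 0.2, -0.0]
opening: -0.002
time: 23.8
eef_pos: [0.471, 0.1963, 0.2191]
tcp_rot: [0.254, 0.964, -0.067, 0.047]
contact_force: [-0.4, -0.2, -0.2]
opening: 0.003
time: 24.3
eef_pos: [0.469, 0.1881, 0.2197]
tcp_rot: [-0.001, 1.0, 0.003, -0.004]
contact_force: [0.9, -0.4, -0.0]
opening: 0.0
[ 0.1774376  -0.0627792   2.01156851  0.00694827  1.20061918 -1.39844213]
n 1 dist [0.016  0.0019 0.0003] turn [ 0.29 -0.5  -0.75]
[-1.6, 0.18, -0.04, 0.29, -0.5, -0.75]
```

View pics/w18.png

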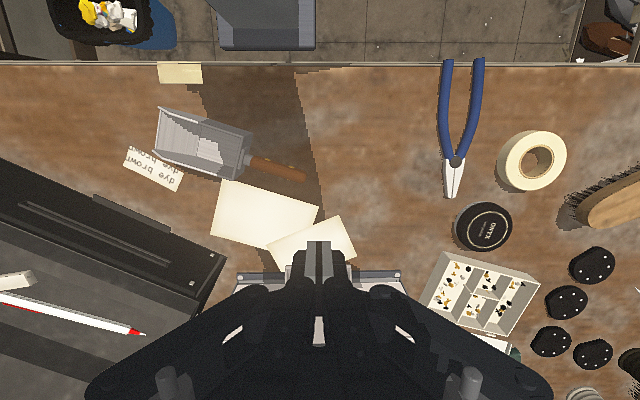

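View pics/t18.png

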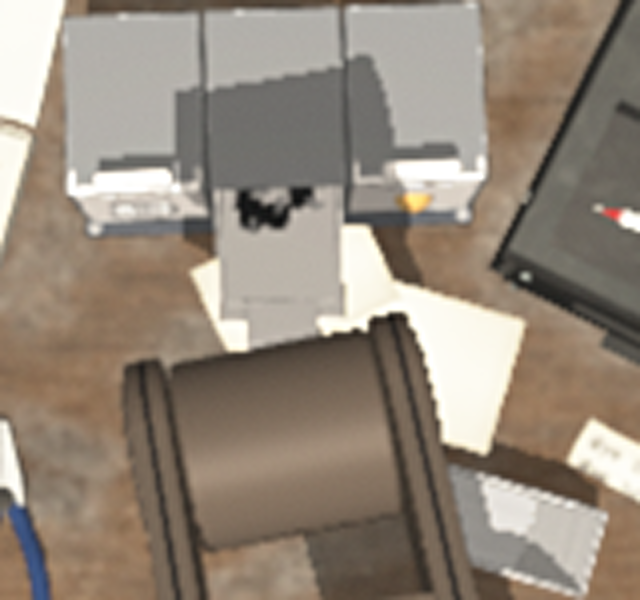

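```bash
python3 -m crank '[[1,-1.6,0.2,3,0.3,-0.5,-0.7],[1,0,0,3,0,0,0],[1,0,0,3,0,0,0],[1,0,0,3.2,0,0,0],[1,0,0,0,0,0,0]]'; python3 -m crank '[[1,-1,0,0,0,0,0],[1,-1,0,0,0,0,0],[1,-1,0,-0.2,0,0,0],[1,-1,0,-0.4,0,0,0]]'; python3 - <<'E'
from h import *
c=save("scene","s19",(270,80,430,280),3)
E
```

```text
time: 24.9
eef_pos: [0.4808, 0.191, 0.0932]
tcp_rot: [-0.008, 1.0, -0.001, -0.005]
contact_force: [-1.2, -0.6, -0.5]
opening: 0.003
time: 25.3
eef_pos: [0.5201, 0.1924, 0.1057]
tcp_rot: [-0.008, 1.0, -0.0, -0.009]
contact_force: [-33.2, -2.2, 25.0]
opening: -0.003
```

View pics/s19.png

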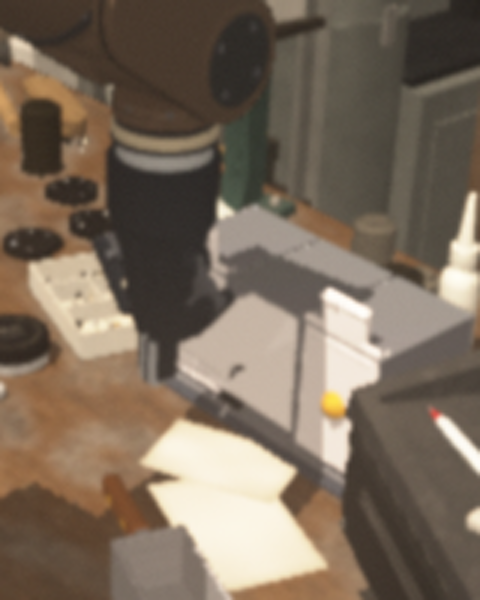

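```bash
python3 -m crank '[[1,0.5,0,0,0,0,0],[1,0.5,0,0.4,0,0,0],[1,0,0,0.4,0,0,0],[1,0,0,0,0,0,0]]'; python3 - <<'E'
from h import *
c=save("scene","s20",(290,100,410,250),4)
for x in place_of("tip_heel_tab","scene")[:2]: print(x["location"],x["p"],atz(c,x["location"],.098))
c=save("top","t20")
E
```

```text
time: 25.75
eef_pos: [0.5154, 0.1919, 0.0961]
tcp_rot: [-0.008, 1.0, 0.0, 0.001]
contact_force: [0.1, 1.0, 0.0]
opening: -0.001
[333.8, 199.5] 0.85 [0.54538712 0.18441261 0.098     ]
```

View pics/s20.png

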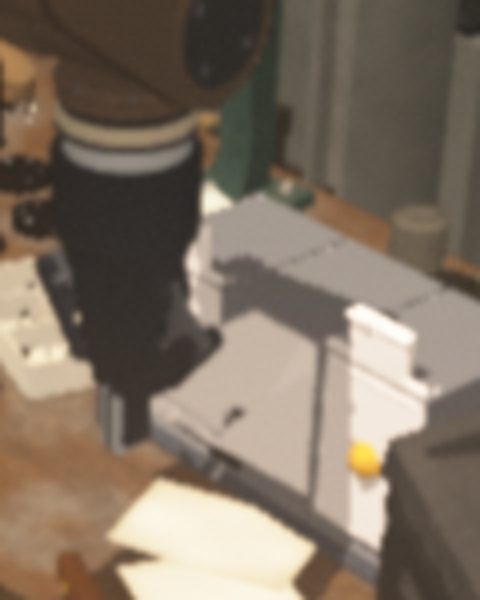

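```bash
python3 -m crank '[[1,-0.4,0,-0.5,0,0,0],[1,-0.5,0,-0.7,0,0,0],[1,-0.5,0,-0.7,0,0,0]]'; python3 - <<'E'
from h import *
c=save("scene","s21",(290,100,410,250),4)
E
```

```text
time: 26.2
eef_pos: [0.5296, 0.1922, 0.116]
tcp_rot: [-0.008, 1.0, 0.0, 0.001]
contact_force: [-0.0, -0.2, -1.0]
opening: -0.002
```

View pics/s21.png

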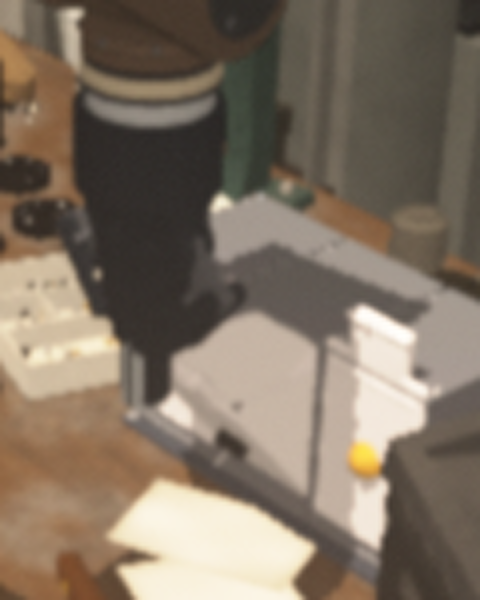

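```bash
python3 -m crank '[[1,-0.9,0,-0.8,0,0,0],[1,-0.9,0,-0.7,0,0,0],[1,-0.8,0,-0.5,0,0,0],[1,-0.8,0,-0.4,0,0,0],[1,-0.8,0,-0.3,0,0,0]]';  python3 -m crank '[[1,-0.8,0,-0.2,0,0,0],[1,-0.8,0,-0.1,0,0,0],[1,0,0,0,0,0,0]]'; python3 - <<'E'
from h import *
c=save("scene","s22",(290,100,410,250),4)
E
```

```text
time: 26.75
eef_pos: [0.5717, 0.1929, 0.1428]
tcp_rot: [-0.008, 1.0, 0.0, 0.001]
contact_force: [-0.6, 0.9, -1.0]
opening: 0.002
time: 27.05
eef_pos: [0.5879, 0.193, 0.1453]
tcp_rot: [-0.008, 1.0, 0.0, 0.001]
contact_force: [-0.6, 0.0, 0.1]
opening: -0.001
```

View pics/s22.png

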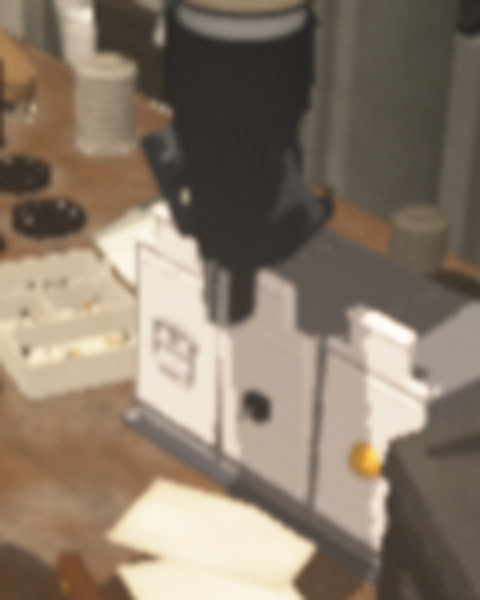

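Looks shut; push gently until contact to confirm.

```bash
python3 -m crank '[[1,-0.6,0,0,0,0,0],[1,-0.6,0,0,0,0,0],[1,-0.3,0,0,0,0,0],[1,0,0,0,0,0,0]]';  python3 -m crank '[[1,-0.3,0,0,0,0,0],[1,0,0,0,0,0,0]]'
```

```text
time: 27.5
eef_pos: [0.6022, 0.1934, 0.1453]
tcp_rot: [-0.008, 1.0, 0.0, 0.001]
contact_force: [0.2, 0.5, -0.1]
opening: 0.003
time: 27.7
eef_pos: [0.605, 0.1934, 0.1453]
tcp_rot: [-0.008, 1.0, 0.0, 0.001]
contact_force: [-0.9, -0.3, 0.3]
opening: -0.004
```

```bash
python3 -m crank '[[1,-0.3,0,0,0,0,0],[1,0,0,0,0,0,0]]';  python3 -m crank '[[1,-0.2,0,0,0,0,0],[1,0,0,0,0,0,0]]'; python3 -m crank '[[1,-0.2,0,0,0,0,0],[1,0,0,0,0,0,0]]'
```

```text
time: 27.9
eef_pos: [0.6056, 0.1935, 0.1452]
tcp_rot: [-0.009, 1.0, -0.0, -0.003]
contact_force: [-7.9, -1.5, 5.2]
opening: -0.001
time: 28.1
eef_pos: [0.6057, 0.1935, 0.1453]
tcp_rot: [-0.009, 1.0, -0.001, -0.006]
contact_force: [-12.8, -1.6, 7.8]
opening: 0.003
time: 28.3
eef_pos: [0.6058, 0.1936, 0.1453]
tcp_rot: [-0.009, 1.0, -0.001, -0.009]
contact_force: [-19.0, -2.3, 11.7]
opening: 0.002
```

```bash
python3 -m crank '[[1,1,0,0,0,0,0],[1,2,0,0,0,0,0],[1,2,0,0,0,0,0],[1,2,0,-2,0,0,0],[1,1,0,-4,0,0,0]]';  python3 -m crank '[[1,0,0,-4,0,0,0],[1,0,3,-3,0,0,0],[1,0,4,0,0,0,0],[1,0,4,0,0,0,0],[1,0,4,0,0,0,0]]';python3 -m crank '[[1,0,4,0,0,0,0],[1,0,4,0,0,0,0],[1,0,0,0,0,0,0],[1,0,0,0,0,0,0]]'; python3 - <<'E'
from h import *
c=save("scene","s23",(270,100,430,330),2.6);d=save("top","t23");
print(get_state()["contact_force"])
for t,z in (("tip_heel_tab",.141),("scoop",0),("scoop_lip",.022),("scoop_grip",.036),("tape_roll",0),("polish_tin",0),("nippers",0)):
  for n,cc in (("scene",c),("top",d)):
    print(t,n,[(np.round(x["location"],1).tolist(),np.round(atz(cc,x["location"],z),3).tolist(),round(x["p"],2)) for x in place_of(t,n)[:1]])
for n in ("scene","top"): print(n,"tips",[(np.round(x["location"]).tolist(),round(x["p"],2)) for x in place_of("tip0",n)])
E
```

```text
time: 28.8
eef_pos: [0.5278, 0.1918, 0.2014]
tcp_rot: [-0.009, 1.0, -0.001, -0.004]
contact_force: [0.3, 1.1, 0.8]
opening: -0.002
time: 29.3
eef_pos: [0.5292, 0.3436, 0.276]
tcp_rot: [-0.008, 1.0, 0.001, 0.002]
contact_force: [0.4, -0.5, -0.1]
opening: 0.002
time: 29.7
eef_pos: [0.5274, 0.4228, 0.2748]
tcp_rot: [-0.009, 1.0, -0.0, 0.001]
contact_force: [-0.7, -0.3, 0.3]
opening: 0.003
[ 0.37807262  0.26006214 -0.28790404]
tip_heel_tab scene [([362.5, 167.6], [0.636, 0.196, 0.141], 0.84)]
tip_heel_tab top [([320.2, 163.2], [0.622, 0.186, 0.141], 0.64)]
scoop scene [([321.7, 286.9], [0.422, 0.07, 0.0], 0.96)]
scoop top [([368.5, 249.6], [0.431, 0.073, 0.0], 0.65)]
scoop_lip scene []
scoop_lip top [([402.5, 257.5], [0.411, -0.005, 0.022], 0.74)]
scoop_grip scene [([313.6, 251.3], [0.45, 0.132, 0.036], 0.8)]
scoop_grip top [([341.9, 241.7], [0.451, 0.138, 0.036], 0.81)]
tape_roll scene [([235.0, 201.3], [0.448, 0.448, 0.0], 0.92)]
tape_roll top []
polish_tin scene [([272.3, 196.6], [0.534, 0.41, 0.0], 0.58)]
polish_tin top [([226.7, 210.8], [0.531, 0.415, 0.0], 0.71)]
nippers scene [([243.9, 221.1], [0.42, 0.359, 0.0], 0.69)]
nippers top [([252.4, 260.0], [0.411, 0.353, 0.0], 0.95)]
scene tips []
top tips []
```

View pics/s23.png

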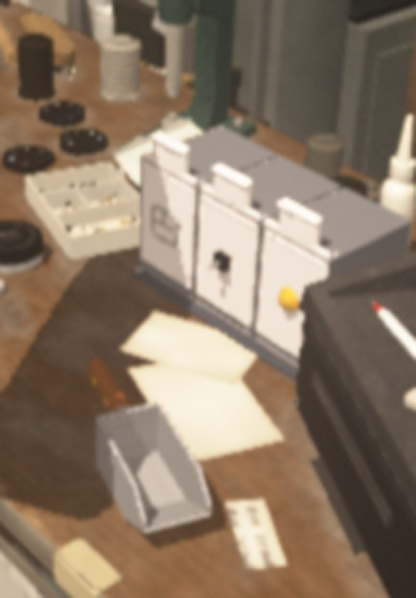

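View pics/t23.png

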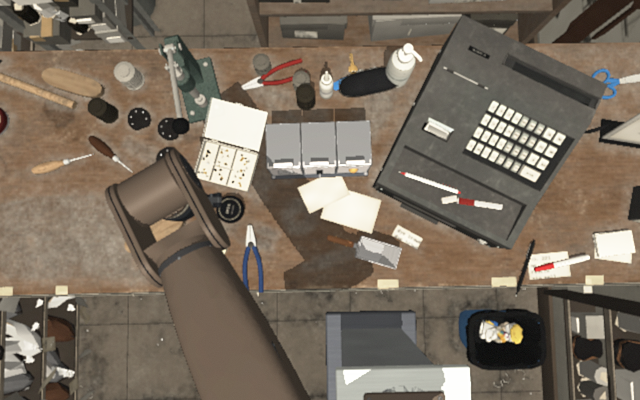

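```bash
python3 - <<'E'
from h import *
save("top","t24",(255,100,385,200),6); im=cv2.imread("pics/top0.png")[100:200,255:385]
cv2.imwrite("pics/t24.png",np.vstack([cv2.resize(im,None,fx=4,fy=4,interpolation=cv2.INTER_CUBIC)[180:380],cv2.resize(cv2.imread("pics/t24.png"),(520,400))[180:380]]))
E
```

```text
(no output)
```

View pics/t24.png

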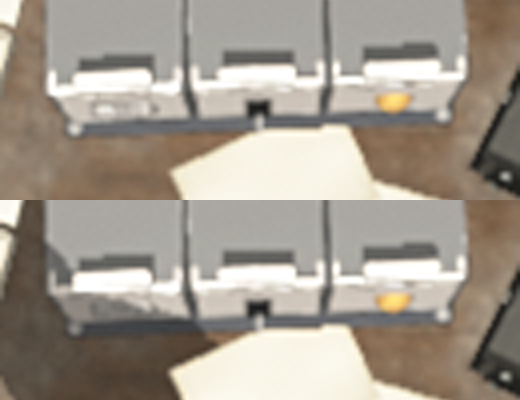

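The before (top) and after (bottom) crops match. In both, the middle tab sits at about (258, 75) below its strip's top edge, so the bin is back in its shut position. Handing in.

```bash
python3 -c "
from plant import *
print(sign_off())"
```

```text
the job is handed in; nothing more can be done
None
```

I tipped out the middle bin (the one with the heel tip on its front), poured the tips in from the cup, and stood the empty cup back on the counter where it had been. Then I pushed the bin shut and handed in at about 30 s.

**Last checks:**
- **Bins:** the middle tab looks the same in the top camera before and after, and the finger met firm resistance at the expected shut position. The other two bins look unchanged.
- **Cup:** it is empty and upright in the pictures, with its grip point within about 3 mm of where it started. One scene-camera fix on its origin was about 9 mm off the top camera's.
- **Tape, tin and nippers:** they look unmoved. Their network fixes agree with the starting ones to about 17 mm or better, the largest being the nippers in one view, which I put down to scatter. The network missed the tape in the last top view, where the arm partly hid it.
- **Heel tips:** I saw a cluster of them in the open bin, the cup was empty, and none were visible on the counter. I could not count all six one by one.

**One problem:** my first push to close the bin jammed by friction at the tab, with about 33 N sideways and 25 N upward at the fingertips. I backed off and followed the bin's arc, and it then closed with almost no force.

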